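# Empty the tub, then free and hold the bin lid

## Robot

A 6-joint arm with a two-finger parallel gripper is mounted at the origin on the work surface. World frame = base frame: x ahead of the robot, y to its left, z up, the work surface at z = 0. Lengths are in m, angles in rad, forces in N, time in s.
With the tool pointing down it reaches from about 0.25 to 0.775 m from the base axis. Payload 8.9 kg.
Tool frame: the origin (TCP) lies midway between the tips of the shut fingers; the grasp point (between the pads) lies bot.tcp_to_grasp behind it (bot.tcp_to_grasp is the distance from the TCP to the grasp point, in m); x points along the fingers, y is the direction in which the jaws open and shut, and the axes are right-handed (so a half turn about x gives the same grasp; the last joint's range is limited). The gripper opens to 85 mm and grips with 20 to 120 N. Pads are 22 mm wide; open, the fingers measure 114 mm over their backs; the gripper's body (76 mm by 85 mm) begins 54 mm behind the grasp point. The pads swing forward as they close: fully open they stand 13 mm farther back than shut.
Start: joints at [1.011, 0.291, -0.153, 1.127, 0, 1.431], TCP at [0.214, 0.479, 0.231] pointing down, gripper open.
Joint ranges: [-2.52, 2.52], [-0.91, 1.74], [-1.3, 1.37], [-1.96, 2.02], [-1.52, 1.47], [-3.14, 3.14]. Speed limits (rad/s): [2.22, 2.22, 2.79, 3.14, 3.14, 3.14].

## Interface

Orientations are given as a unit quaternion [x, y, z, w].
In Python, from bench import bot gives the robot as it stands.
- The arm moves only by the tool jog_arm, never from a script. Its argument "motion" is a list that holds one entry, the list of rows, each a list of 7 numbers: the turn, a rotation vector about the tool's x, y, z normalised to -1 to 1, where 1 is 8 degrees, then the shift along the tool's x, y, z normalised to -1 to 1, where 1 is 30 mm, then the closure in counts, from 0 (fully open) to 255 (shut). A call has 1 to 5 rows; each row shifts and turns the commanded pose from where the row before left it, along the tool's axes as they then stand; what a row does not reach is not made up. A row lasts 1/10 s, in which the tool goes at most 50 mm and 8.59 degrees, less where a joint would pass 70% of its speed; a pose out of reach is approached as far as the arm can. A call with a number of a shift or a turn outside -1 to 1 is refused whole. A call with a gripper value outside its range is refused whole. The fingers move at their own pace and stop on an object; "grip_force" is the grip in N (left out, the last holds). Time passes only in rows, so rows that do not move let the fingers close. It gives the time, the measured TCP pose, the force and the opening at its end, in the units of the state.
- bot.state(): the state, without advancing time (a new reading comes with each control period).
- bot.snapshot(name): name is "scene" or "top" or "wrist"; returns a dict with "img" (384x512x3 uint8, red, green, blue), "mtx" (3x3 intrinsics, pixels), "rvec" (rotation vector, rad) and "tvec" (3), from world to camera coordinates, as OpenCV has them; the wrist camera has in their place "tool_from_camera" (4x4, takes a point from camera to tool coordinates, whose origin is the TCP and whose axes are the tool frame's). Camera axes: x right, y down, z forward; pixel columns grow to the right and rows downward; lengths in m; the calibration is good to about 2 mm. A picture is of the moment at which its call begins: read the wrist's pose just before it. There is no depth.
- bot.finish_job(): hands the job in, once; it reports no verdict.
Trained networks look in a picture, given as the dict that the camera call returned (one of the last four; its "shot" number tells which), for a name from the list of things; names that differ only in an ending like _2 or _b are one class to them, and where a whole thing is asked for, a point or a joint stands for the part that bears it (a point fixed in the world has none). Each returns a list of dicts, best first, with "confidence" (0 to 1); they miss things now and then, are a little off and sometimes report something else, mostly with a low value. They report only what shows in the picture. A call takes as long as a camera call. They do not tell look-alikes from the thing itself.
- bot.trace(picture, thing): "mask" (384x512 bool, what is visible of it) and "box" ([left, top, right, bottom] in pixels, round what is visible of it).
The state is a dict: "time_s": time; "joint_pos": joint angles; "joint_vel": joint speeds; "tau": joint torques, N m; "eef_pos": TCP position; "tcp_rot": TCP orientation; "force": force on the tool from outside, world axes, zero at the start; "ft_torque": the same for the moment, N m; "opening": finger opening in m.
Only numpy, scipy, OpenCV 4.12 (cv2) and the standard library are available. Lean on these libraries where they do the work, as an engineer would, in place of code of your own. Each camera call takes 0.05 s, during which the arm holds its last target.

## Task

The white tub is going into the recycling: pick it up, tip all the walnuts out of it into the wooden tray, and stand the empty tub upright on the worktop again. Then, before you touch the bin's release tab, tug the lid up by its bar to learn whether it is caught; if it is, let it back down and push the release tab all the way across. Lift the lid at least 55 degrees open and finish with the gripper still holding it there, because it sinks shut when let go; leave everything else standing where it is.

Things in the scene. Friction and masses are not known exactly. Their poses are not given: they have to be found in the camera images.
- tub_lug (a point): Centre of the grip lug on the side of the loose white tub: flat upright plate, 10 mm thick (y), 44 mm high, reaching 48 to 98 mm from the tub's axis; this point is 77 mm from the axis, 55 mm above the tub's underside. At the start it faces the robot, somewhat left; pinch its thickness from above, leaning in up to 50 degrees. Frame: z up the tub's axis, x level from lug to axis. Tub with nuts 0.14 kg.
- tub_mid (a point): Middle of that tub: on its axis, 42.5 mm above its underside. Round, 85 mm high, open at the top, 106 mm outside diameter at the rim, 82 mm at the foot, wall 3 mm, so the wall flares by 8 degrees. It holds the four walnuts at the start; tipped 100 degrees or more from upright (mouth lower than foot) they roll out.
- walnut1: Walnut 1 of 4: loose brown nut, about 31 x 31 x 34 mm, 14 g; origin at its centre. They start in the tub, and rolling is easy.
- walnut2: Walnut 2 of 4: loose brown nut, about 31 x 31 x 34 mm, 14 g; origin at its centre. They start in the tub, and rolling is easy.
- walnut3: Walnut 3 of 4: loose brown nut, about 31 x 31 x 34 mm, 14 g; origin at its centre. They start in the tub, and rolling is easy.
- walnut4: Walnut 4 of 4: loose brown nut, about 31 x 31 x 34 mm, 14 g; origin at its centre. They start in the tub, and rolling is easy.
- tray: Fixed open wooden tray, 240 mm (its x) by 220 mm (its y), walls 50 mm high and 8 mm thick, floor 8 mm thick. Origin at the centre of its underside, z up. It does not move when touched.
- lid (a joint): Angle of the bin lid (rad): 0 shut, grows as its front edge rises, at most 1.35. It weighs 0.35 kg, needs about 2 N up at the bar, and is damped: it sinks slowly shut from any angle when let go. Even when caught it has play, about 0.03 rad (5 mm at the bar), and then stops dead.
- lid_bar (a point): Centre of the lid's handle: round level bar, 12 mm diameter, 78 mm clear length along the bin's y, on end posts, centre line 35 mm above the lid's top. With the lid shut it is 180 mm towards -x and 46 mm up from the hinge; it turns with the lid. Pinched from above it can pivot between the fingers, so the gripper may stay pointing down. Lid: flat steel, 206 by 224 mm.
- lid_hinge (a point): Centre of the lid's hinge line at the far edge of the bin's top, 151 mm above the worktop. Frame is the bin's: x away from the robot's side, y along the hinge, z up. The bin is a fixed stainless steel box, 200 (x) by 220 (y) by 150 mm high; its centre lies 100 mm towards -x from here.
- release (a joint): Travel of the release tab (m): 0 at the start, up to 0.022 pushed along the bin's +y; takes about 2 N and stays where left. A hidden bolt holds the lid in about half of the starts, which cannot be seen from outside; tab at 0.018 or more draws it clear for good. Push it with the lid down, so that the bolt is not loaded.
- release_tab (a point): Centre of the release tab: black upright block, 22 (bin's x) by 10 (y) by 26 mm high, on the black catch housing (top 50 by 100 mm, 145 mm above the worktop, 14 mm below this point) on the bin's front. At the start 225 mm towards -x and 45 mm towards -y from the hinge centre, 159 mm above the worktop. The lid's front edge is 8 mm behind the tab.
- bottle: Bystander, leave alone: green glass bottle, 72 mm across, 240 mm high; origin centre of underside.
- can_a: Bystander, leave alone: aluminium can, 66 mm across, 115 mm high; origin centre of underside.
- can_b: Bystander, leave alone: second aluminium can, as the first.
- mug: Bystander, leave alone: white ceramic mug, 80 mm across plus handle, 95 mm high; origin centre of underside.
- jar: Bystander, leave alone: glass jar with steel cap, 70 mm across, 90 mm high; origin centre of underside.
- spoon: Bystander, leave alone: wooden spoon, 200 mm long, lying flat; origin at its middle.
Mind the look-alikes: they are no part of the job. What is shaped like the part that bears tub_lug but orange is not meant.

How it is judged:
On the way, in this order (a step that is already met when the one before it is completed fails the run):
1. the tub is tipped over (more than 45 degrees) and all four walnuts are in the tray (x of walnut1 in the frame of tray between -0.112 and 0.112 m and y of walnut1 in the frame of tray between -0.102 and 0.102 m and z of walnut1 in the frame of tray between 0 and 0.06 m and x of walnut2 in the frame of tray between -0.112 and 0.112 m and y of walnut2 in the frame of tray between -0.102 and 0.102 m and z of walnut2 in the frame of tray between 0 and 0.06 m and x of walnut3 in the frame of tray between -0.112 and 0.112 m and y of walnut3 in the frame of tray between -0.102 and 0.102 m and z of walnut3 in the frame of tray between 0 and 0.06 m and x of walnut4 in the frame of tray between -0.112 and 0.112 m and y of walnut4 in the frame of tray between -0.102 and 0.102 m and z of walnut4 in the frame of tray between 0 and 0.06 m and angle between tub_mid's own z axis and vertical above 0.8 rad), for 0.1 s.
2. the tub stands upright on the worktop, let go, the walnuts still in the tray (x of walnut1 in the frame of tray between -0.112 and 0.112 m and y of walnut1 in the frame of tray between -0.102 and 0.102 m and z of walnut1 in the frame of tray between 0 and 0.06 m and x of walnut2 in the frame of tray between -0.112 and 0.112 m and y of walnut2 in the frame of tray between -0.102 and 0.102 m and z of walnut2 in the frame of tray between 0 and 0.06 m and x of walnut3 in the frame of tray between -0.112 and 0.112 m and y of walnut3 in the frame of tray between -0.102 and 0.102 m and z of walnut3 in the frame of tray between 0 and 0.06 m and x of walnut4 in the frame of tray between -0.112 and 0.112 m and y of walnut4 in the frame of tray between -0.102 and 0.102 m and z of walnut4 in the frame of tray between 0 and 0.06 m and angle between tub_mid's own z axis and vertical below 0.12 rad and height (world z) of tub_mid between 0.036 and 0.047 m and contact force between tub and the fingers below 0.1 N), for 0.2 s.
3. the lid is tugged up (through the play of its catch, or freely) while the release tab is still untouched (value of joint lid above 0.018 rad and value of joint release below 0.006 m), for 0.1 s.
At the end, for the whole second after the job is handed in: The lid is more than 0.9 rad (52 degrees) open, still, and carried by the gripper's fingers (contact over 0.5 N); the tub stands upright (within 7 degrees) on the worktop and not touched; all four walnuts lie inside the tray (value of joint lid above 0.9 rad and contact force between lid and the fingers above 0.5 N and velocity of joint lid below 0.1 rad/s and x of walnut1 in the frame of tray between -0.112 and 0.112 m and y of walnut1 in the frame of tray between -0.102 and 0.102 m and z of walnut1 in the frame of tray between 0 and 0.06 m and x of walnut2 in the frame of tray between -0.112 and 0.112 m and y of walnut2 in the frame of tray between -0.102 and 0.102 m and z of walnut2 in the frame of tray between 0 and 0.06 m and x of walnut3 in the frame of tray between -0.112 and 0.112 m and y of walnut3 in the frame of tray between -0.102 and 0.102 m and z of walnut3 in the frame of tray between 0 and 0.06 m and x of walnut4 in the frame of tray between -0.112 and 0.112 m and y of walnut4 in the frame of tray between -0.102 and 0.102 m and z of walnut4 in the frame of tray between 0 and 0.06 m and angle between tub_mid's own z axis and vertical below 0.12 rad and height (world z) of tub_mid between 0.036 and 0.047 m and contact force between tub and the arm below 0.1 N); the arm keeps its last pose, push and grip.
It fails at once if a bystander (bottle, can, mug, jar or spoon) is pushed more than 40 mm (distance of any of bottle, can_a, can_b, mug, jar, spoon from where it was at the start of the episode above 0.04 m).
It fails at once if the bottle, a can, the mug or the jar is knocked over (angle between any of bottle, can_a, can_b, mug, jar's own z axis and vertical above 0.5 rad).
It also fails if it takes over 72 s, if anything falls off the work surface, if the arm or the gripper's body presses on something with over 40 N, if the wrist force passes 120 N, or if a joint passes its speed limit or range.

## Working session

There is one attempt and no reset: what is moved stays moved. The work goes in short steps, Python scripts to look and compute and a tool call to move; the robot and the scene stay as the last step left them, time stands still between calls to the robot, and variables do not carry over. Pictures are saved under pics/ and viewed, and the job is handed in when it is done.

Besides the shell and the picture viewer there is one more tool, called after "Request:" in YAML: its name, and indented under it one key for each argument. jog_arm: Moves the arm, as the interface text tells. Scaled input: -1 to 1 covers 30 mm each way for a shift and 8 degrees each way for a turn. Its arguments: {"type":"object","properties":{"motion":{"type":"array","items":{"type":"array","items":{"type":"array","items":{"type":"number"}}}},"grip_force":{"type":"number"}},"required":["motion"]}

```bash
ls; mkdir -p pics
python3 - <<'E'
from bench import bot
import cv2
s=bot.state();print(s);print(bot.tcp_to_grasp)
for n in("scene","top","wrist"):
    p=bot.snapshot(n);cv2.imwrite(f"pics/{n}0.png",p["img"][:,:,::-1])
    print(n,{k:v for k,v in p.items() if k!="img"})
    for t in ("tub_lug","tub_mid","tray","lid","release_tab","lid_bar","bottle","can_a","mug","jar","spoon"):
        print(t,[(r["box"],round(r["confidence"],2)) for r in bot.trace(p,t)])
E
```

```text
pics
{'time_s': 0.0, 'joint_pos': array([ 1.01072006e+00,  2.91256150e-01, -1.54088980e-01,  1.12669109e+00,
       -5.56395709e-05,  1.43147954e+00]), 'joint_vel': array([-8.21315333e-04,  1.25763309e-03, -9.56695147e-04,  2.18988918e-04,
       -8.57563907e-04, -2.83950916e-05]), 'tau': array([ 1.95150526e-03, -5.37146688e+01,  3.31375945e+01,  1.59034738e-02,
       -1.86252396e-05,  2.26623968e-05]), 'eef_pos': array([0.21423653, 0.47884404, 0.23075877]), 'tcp_rot': array([ 0.1472474 ,  0.69164785, -0.14808455,  0.69138443]), 'force': array([ 0.10638346, -0.54111728,  0.45894087]), 'ft_torque': array([ 0.008985  , -0.0103651 , -0.00233447]), 'opening': 0.08531776100346261}
0.0187
scene {'mtx': array([[350.88787386,   0.        , 259.86832795],
       [  0.        , 350.88787386, 189.36071129],
       [  0.        ,   0.        ,   1.        ]]), 'rvec': array([ 1.3325521,  2.0767479, -1.0106223]), 'tvec': array([ 0.25182329, -0.16668611,  1.35848566]), 'shot': 1}
tub_lug [([306.2, 175.3, 349.8, 219.5], 0.87), ([382.1, 175.0, 418.3, 221.1], 0.72), ([238.3, 214.8, 298.1, 264.2], 0.
[... 2053 characters left out ...]
    ]]), 'tool_from_camera': array([[ 8.45917401e-04, -3.27383523e-01,  9.44891165e-01,
        -1.42538378e-01],
       [ 9.99999558e-01, -1.11958617e-04, -9.34044540e-04,
        -2.07129871e-04],
       [ 4.11579500e-04,  9.44891537e-01,  3.27383284e-01,
        -8.37414644e-02],
       [ 0.00000000e+00,  0.00000000e+00,  0.00000000e+00,
         1.00000000e+00]]), 'shot': 3}
tub_lug [([0.0, 301.5, 102.5, 382.9], 0.86), ([79.7, 221.6, 190.0, 314.8], 0.81)]
tub_mid [([81.7, 222.7, 193.4, 311.7], 0.83), ([0.7, 301.1, 104.9, 384.0], 0.73)]
tray [([198.7, 298.1, 337.8, 351.1], 0.64)]
lid [([198.9, 296.2, 337.5, 354.1], 0.59)]
release_tab []
lid_bar []
bottle []
can_a []
mug []
jar []
spoon []
```

View pics/scene0.png

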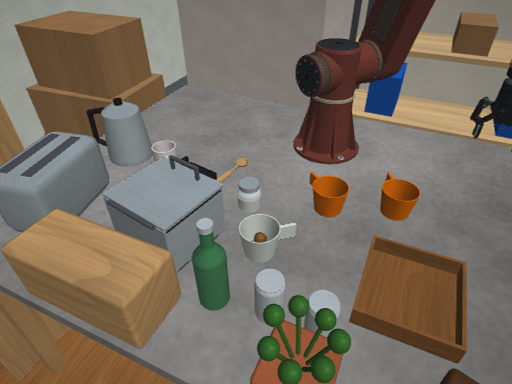

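View pics/top0.png

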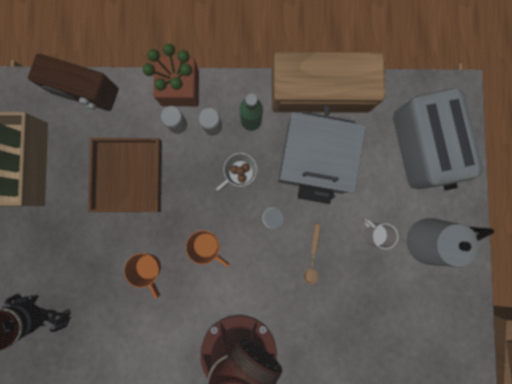

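View pics/wrist0.png

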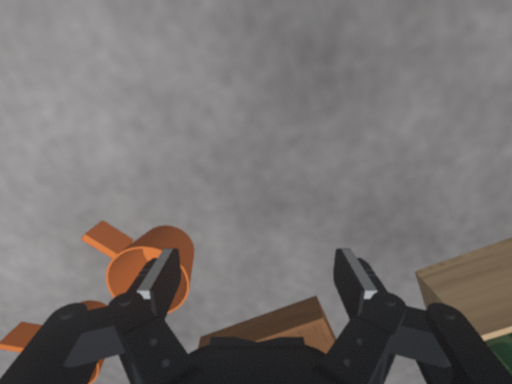

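The scene view shows the white tub at about (260,235), its lug at (288,230), the tray at (412,295) and the bin at (165,205). Two orange look-alikes sit at (330,195) and (398,198). In the top view the tub is at (240,170), the lug tip at (221,187), the tray at (125,175), the bar at (320,177) and the tab near (316,192). I'll zoom in next.

Run:
```python
import cv2
a=cv2.imread("pics/top0.png")
cv2.imwrite("pics/ztub.png",cv2.resize(a[140:210,190:290],None,fx=8,fy=8,interpolation=cv2.INTER_CUBIC))
cv2.imwrite("pics/zbin.png",cv2.resize(a[95:215,265:385],None,fx=5,fy=5,interpolation=cv2.INTER_CUBIC))
a=cv2.imread("pics/scene0.png")
cv2.imwrite("pics/sbin.png",cv2.resize(a[140:290,95:305],None,fx=3.8,fy=3.8,interpolation=cv2.INTER_CUBIC))
```

```text
(no output)
```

View pics/ztub.png

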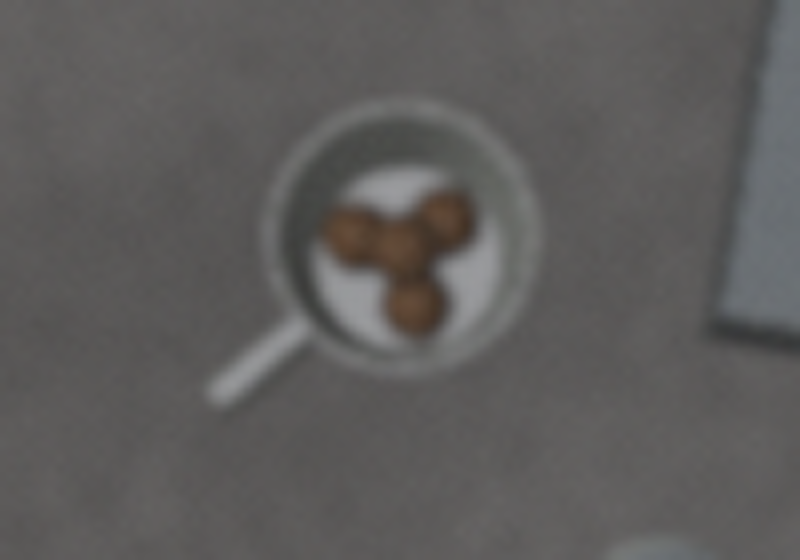

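View pics/zbin.png

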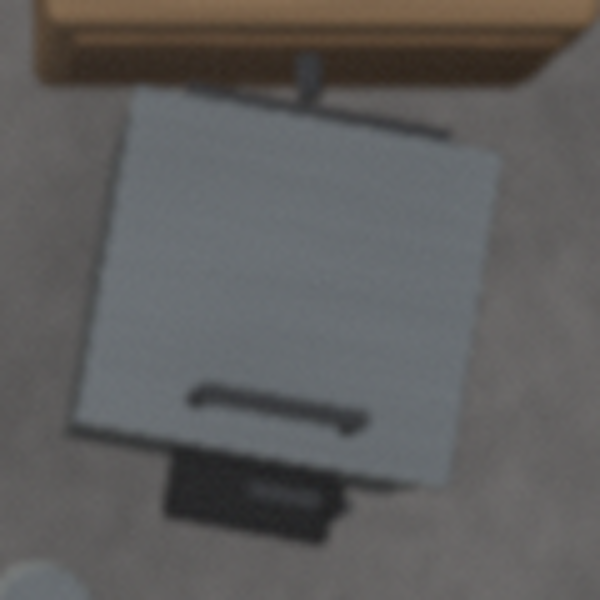

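View pics/sbin.png

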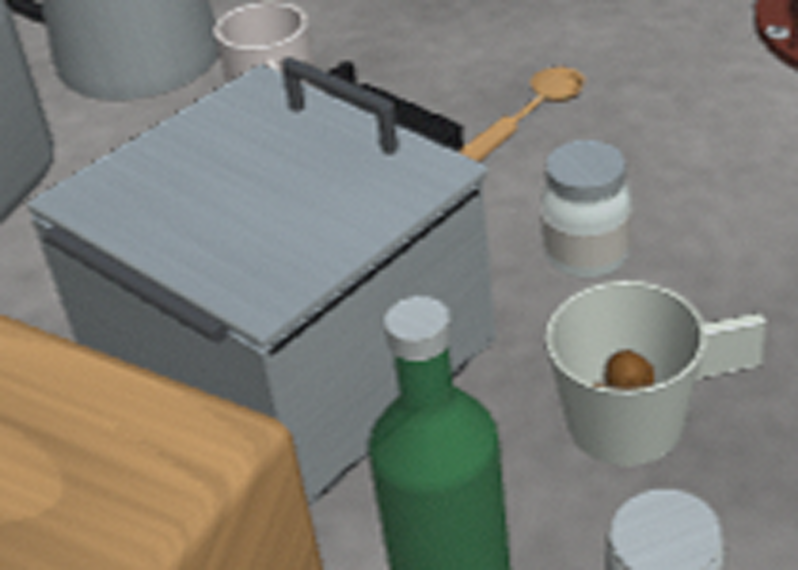

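```bash
cat > h.py <<'E'
import numpy as np,cv2
from scipy.spatial.transform import Rotation as R
def hit(p,uv,z):
    Rm=cv2.Rodrigues(p["rvec"])[0];c=-Rm.T@p["tvec"]
    uv=cv2.undistortPoints(np.array(uv,float).reshape(-1,1,2),p["mtx"],None).reshape(-1,2)
    d=np.c_[uv,np.ones(len(uv))]@Rm
    return c+d*((z-c[2])/d[:,2])[:,None]
def proj(p,X):
    return cv2.projectPoints(np.array(X,float).reshape(-1,1,3),p["rvec"],p["tvec"],p["mtx"],None)[0].reshape(-1,2)
def zo(pts,f,o): return (np.array(pts,float)+.5)/f-.5+np.array(o)
def projw(p,st,X):
    Rt=R.from_quat(st["tcp_rot"]);T=p["tool_from_camera"]
    xt=Rt.inv().apply(np.atleast_2d(X)-st["eef_pos"])
    xc=(xt-T[:3,3])@T[:3,:3]
    uv=xc@p["mtx"].T;return uv[:,:2]/uv[:,2:]
def rel(st,pos,Rt):
    """full motion in tool axes: rotvec deg, shift mm (both from current)"""
    R0=R.from_quat(st["tcp_rot"])
    return np.degrees((R0.inv()*Rt).as_rotvec()),R0.inv().apply(pos-st["eef_pos"])*1e3
E
python3 - <<'E'
from bench import bot
from h import *
p=bot.snapshot("top");s=bot.snapshot("scene")
tub=hit(p,zo([[402,238]],8,[190,140]),.085)[0]
tip=hit(p,zo([[220,393]],8,[190,140]),.077)[0]
mid2=hit(p,zo([[305,325]],8,[190,140]),.077)[0]
print("tub",tub,"tip",tip,np.linalg.norm((tip-tub)[:2]),np.degrees(np.arctan2(*(tub-tip)[1::-1])),np.degrees(np.arctan2(*(mid2-tip)[1::-1])))
c=hit(p,zo([[132,88],[500,155],[447,488],[73,430]],5,[265,95]),.162);print("lid",c,np.linalg.norm(np.roll(c,-1,0)-c,axis=1))
b=hit(p,zo([[200,392],[362,420]],5,[265,95]),.197);print("bar",b,b.mean(0))
# minAreaRect-like axes
y=(c[0]-c[1])+(c[3]-c[2]);ang=np.arctan2(-y[0],y[1]);x=(c[0]-c[3])+(c[1]-c[2]);print("bin yaw",np.degrees(ang),np.degrees(np.arctan2(x[1],x[0])),np.degrees(np.arctan2(-(b[0]-b[1])[0],(b[0]-b[1])[1])))
for z,t in((.05,"tray"),):
    r=bot.trace(p,"tray")[0];m=r["mask"].astype(np.uint8)
    q=cv2.boxPoints(cv2.minAreaRect(cv2.findContours(m,0,1)[0][0]));print(q);print(hit(p,q,.05),hit(p,q,.05).mean(0))
for n,z in(("bottle",.24),("can_a",.115),("mug",.095),("jar",.09)):
    for r in bot.trace(p,n)[:1]:
        bx=r["box"];print(n,hit(p,[[(bx[0]+bx[2])/2,(bx[1]+bx[3])/2]],z)[0])
E
```

```text
tub [ 0.5904137  -0.00355761  0.085     ] tip [0.52993822 0.06812011 0.077     ] 0.0937815476903678 -49.84520992063627 -51.07339490244151
lid [[ 0.75240465 -0.15786235  0.162     ]
 [ 0.7127464  -0.37772852  0.162     ]
 [ 0.5136334  -0.34197676  0.162     ]
 [ 0.54786256 -0.12154593  0.162     ]] [0.22341421 0.20229725 0.22307259 0.20774106]
bar [[ 0.56647978 -0.19159426  0.197     ]
 [ 0.55047626 -0.28422949  0.197     ]] [ 0.55847802 -0.23791187  0.197     ]
bin yaw -9.52619535594942 -10.122872470913524 -9.801585001588894
[[ 87. 137.]
 [162. 137.]
 [162. 212.]
 [ 87. 212.]]
[[0.69900845 0.4901594  0.05      ]
 [0.69974375 0.24964127 0.05      ]
 [0.45716396 0.24562824 0.05      ]
 [0.45755565 0.4828055  0.05      ]] [0.57836795 0.3670586  0.05      ]
bottle [ 0.72480888 -0.03918013  0.24      ]
can_a [0.7318233  0.08091689 0.115     ]
mug [ 0.38818212 -0.43417876  0.095     ]
jar [ 0.44326365 -0.1171752   0.09      ]
```

```bash
cat >> h.py <<'E'
def ori(head,elev,roll=0,flip=1):
    """tool x at heading/elevation (deg), jaw y level (flip sign), then roll about tool x"""
    h,e=np.radians([head,elev]);x=np.array([np.cos(e)*np.cos(h),np.cos(e)*np.sin(h),np.sin(e)])
    y=flip*np.array([-np.sin(h),np.cos(h),0]);z=np.cross(x,y)
    return R.from_matrix(np.c_[x,y,z])*R.from_rotvec([np.radians(roll),0,0])
def plan(st,pos,Rt,n,pos0=None):
    R0=R.from_quat(st["tcp_rot"]);rv=(R0.inv()*Rt).as_rotvec();d=(np.array(pos)-st["eef_pos"])/n
    print("total turn",np.degrees(rv).round(1),"shift",np.array(pos)-st["eef_pos"])
    rows=[]
    for i in range(n):
        Ri=R0*R.from_rotvec(rv*i/n)
        rows.append(np.r_[np.degrees(rv)/n/8,Ri.inv().apply(d)*1e3/30].round(2).tolist())
    bad=max(np.abs(np.array(rows)).ravel());print("max",bad)
    for r in rows: print(r)
def show(st):
    M=R.from_quat(st["tcp_rot"]).as_matrix();x=M[:,0]
    print("t",round(st["time_s"],2),"pos",st["eef_pos"].round(4),"head",np.degrees(np.arctan2(x[1],x[0])).round(1),"elev",np.degrees(np.arcsin(x[2])).round(1),"y",M[:,1].round(3),"j",st["joint_pos"].round(3),"F",st["force"].round(1),"op",round(st["opening"],4))
LUGDIR=-50.
E
python3 - <<'E'
from bench import bot
from h import *
s=bot.state();show(s)
for f in(1,-1):
    print(f);plan(s,[.42,.22,.25],ori(-50,-42,0,f),12)
E
```

```text
t 2.15 pos [0.2144 0.4792 0.2313] head -107.6 elev -90.0 y [ 0.408  0.913 -0.   ] j [ 1.011  0.291 -0.153  1.127 -0.     1.431] F [ 0.1  0.1 -0.6] op 0.0856
1
total turn [ 24.3 -47.2 -10.8] shift [ 0.20555275 -0.25919155  0.01871435]
max 0.85
[0.25, -0.49, -0.11, -0.05, -0.42, 0.82]
[0.25, -0.49, -0.11, 0.01, -0.4, 0.83]
[0.25, -0.49, -0.11, 0.07, -0.36, 0.84]
[0.25, -0.49, -0.11, 0.14, -0.33, 0.85]
[0.25, -0.49, -0.11, 0.2, -0.3, 0.85]
[0.25, -0.49, -0.11, 0.26, -0.27, 0.84]
[0.25, -0.49, -0.11, 0.32, -0.23, 0.83]
[0.25, -0.49, -0.11, 0.38, -0.2, 0.81]
[0.25, -0.49, -0.11, 0.44, -0.16, 0.79]
[0.25, -0.49, -0.11, 0.5, -0.13, 0.76]
[0.25, -0.49, -0.11, 0.55, -0.09, 0.73]
[0.25, -0.49, -0.11, 0.6, -0.06, 0.69]
-1
total turn [-142.2   14.6  -63.3] shift [ 0.20555275 -0.25919155  0.01871435]
max 1.48
[-1.48, 0.15, -0.66, -0.05, -0.42, 0.82]
[-1.48, 0.15, -0.66, -0.02, -0.59, 0.71]
[-1.48, 0.15, -0.66, 0.03, -0.72, 0.57]
[-1.48, 0.15, -0.66, 0.09, -0.82, 0.42]
[-1.48, 0.15, -0.66, 0.16, -0.87, 0.24]
[-1.48, 0.15, -0.66, 0.24, -0.89, 0.06]
[-1.48, 0.15, -0.66, 0.32, -0.86, -0.11]
[-1.48, 0.15, -0.66, 0.4, -0.78, -0.27]
[-1.48, 0.15, -0.66, 0.47, -0.67, -0.42]
[-1.48, 0.15, -0.66, 0.54, -0.53, -0.53]
[-1.48, 0.15, -0.66, 0.59, -0.36, -0.61]
[-1.48, 0.15, -0.66, 0.63, -0.17, -0.65]
```

Request:
jog_arm:
  motion:
    - [[0.25,-0.49,-0.11,-0.05,-0.42,0.82,0],[0.25,-0.49,-0.11,0.01,-0.4,0.83,0],[0.25,-0.49,-0.11,0.07,-0.36,0.84,0],[0.25,-0.49,-0.11,0.14,-0.33,0.85,0],[0.25,-0.49,-0.11,0.2,-0.3,0.85,0]]
  grip_force: 40

```text
time_s: 2.65
eef_pos: [0.3012, 0.3707, 0.2395]
tcp_rot: [0.154, 0.552, -0.257, 0.778]
force: [0.0, -0.2, 0.2]
opening: 0.0852
```

Request:
jog_arm:
  motion:
    - [[0.25,-0.49,-0.11,0.26,-0.27,0.84,0],[0.25,-0.49,-0.11,0.32,-0.23,0.83,0],[0.25,-0.49,-0.11,0.38,-0.2,0.81,0],[0.25,-0.49,-0.11,0.44,-0.16,0.79,0],[0.25,-0.49,-0.11,0.5,-0.13,0.76,0]]

```text
time_s: 3.15
eef_pos: [0.387, 0.2633, 0.2472]
tcp_rot: [0.153, 0.393, -0.356, 0.834]
force: [-0.2, 0.7, -0.7]
opening: 0.0855
```

Request:
jog_arm:
  motion:
    - [[0.25,-0.49,-0.11,0.55,-0.09,0.73,0],[0.25,-0.49,-0.11,0.6,-0.06,0.69,0],[0,0,0,0,0,0,0]]

```text
time_s: 3.45
eef_pos: [0.4212, 0.2195, 0.2489]
tcp_rot: [0.151, 0.326, -0.392, 0.847]
force: [-1.0, 1.0, -0.3]
opening: 0.0853
```

Run:
```python
from bench import bot
from h import *
s=bot.state();show(s)
p=bot.snapshot("wrist");cv2.imwrite("pics/w1.png",p["img"][:,:,::-1])
tub=np.array([.5904,-.0036,0]);u=np.array([np.cos(np.radians(130)),np.sin(np.radians(130)),0])
pts=[tub+[0,0,.085]]+[tub+r*u+[0,0,z] for r in(.048,.098) for z in(.033,.077)]
print(projw(p,s,np.array(pts)).round(1))
```

```text
t 3.45 pos [0.4212 0.2195 0.2489] head -49.7 elev -42.1 y [ 0.763  0.647 -0.001] j [ 0.836  0.317 -0.371  1.03  -0.827  1.768] F [-1.   1.  -0.3] op 0.0853
[[248.3 189. ]
 [248.1 149.5]
 [247.7 172.5]
 [247.3 131.7]
 [246.8 156.7]]
```

View pics/w1.png

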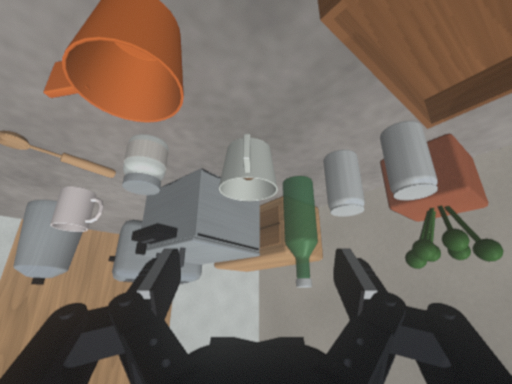

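The wrist view shows the lug at (247,135–170) and the rim at (248,188), both within about 1 px of where my estimate projects them.

Run:
```python
from bench import bot
from h import *
s=bot.state()
Rt=ori(-50,-42);x=Rt.as_matrix()[:,0];lug=np.array([.5409,.0554,.055])
T=lug+.0187*x;print("target",T)
plan(s,T-.08*x,Rt,6)
```

```text
target [0.5498327  0.04475443 0.04248726]
total turn [ 0.3 -0.2 -0.3] shift [ 0.09091282 -0.13024236 -0.1530294 ]
max 1.22
[0.01, -0.0, -0.01, 1.22, -0.08, -0.04]
[0.01, -0.0, -0.01, 1.22, -0.08, -0.04]
[0.01, -0.0, -0.01, 1.22, -0.08, -0.04]
[0.01, -0.0, -0.01, 1.22, -0.08, -0.04]
[0.01, -0.0, -0.01, 1.22, -0.08, -0.04]
[0.01, -0.0, -0.01, 1.22, -0.08, -0.04]
```

Request:
jog_arm:
  motion:
    - [[0,0,0,0.91,-0.08,-0.04,0],[0,0,0,0.91,-0.08,-0.04,0],[0,0,0,0.91,-0.08,-0.04,0],[0,0,0,0.91,-0.08,-0.04,0]]

```text
time_s: 3.9
eef_pos: [0.4644, 0.1563, 0.1726]
tcp_rot: [0.152, 0.327, -0.39, 0.847]
force: [0.0, 0.3, -0.6]
opening: 0.0856
```

Request:
jog_arm:
  motion:
    - [[0.02,0,-0.02,0.91,-0.04,-0.02,0],[0.02,0,-0.02,0.91,-0.04,-0.02,0],[0,0,0,0.91,-0.04,-0.02,0],[0,0,0,0.9,-0.04,-0.02,0],[0,0,0,0,0,0,0]]

```text
time_s: 4.4
eef_pos: [0.5112, 0.0913, 0.0964]
tcp_rot: [0.153, 0.327, -0.395, 0.845]
force: [0.1, -0.0, 0.0]
opening: 0.0852
```

Run:
```python
from bench import bot
from h import *
s=bot.state();show(s)
p=bot.snapshot("wrist");cv2.imwrite("pics/w2.png",p["img"][:,:,::-1])
tub=np.array([.5904,-.0036,0]);u=np.array([np.cos(np.radians(130)),np.sin(np.radians(130)),0])
pts=[tub+[0,0,.085]]+[tub+r*u+[0,0,z] for r in(.048,.098) for z in(.033,.077)]
print(projw(p,s,np.array(pts)).round(1))
print(rel(s,np.array([0.5498327,0.04475443,0.04248726]),ori(-50,-42)))
```

```text
t 4.4 pos [0.5112 0.0913 0.0964] head -50.1 elev -42.3 y [0.767 0.642 0.   ] j [ 0.494  0.429 -0.736  0.187 -0.811  1.274] F [ 0.1 -0.   0. ] op 0.0852
[[256.5 262.8]
 [256.4 198.7]
 [256.4 244.9]
 [256.3 174.4]
 [256.2 229.4]]
(array([-0.04714347, -0.27540947,  0.05160933]), array([81.05703893, -0.22571907,  0.77510801]))
```

View pics/w2.png

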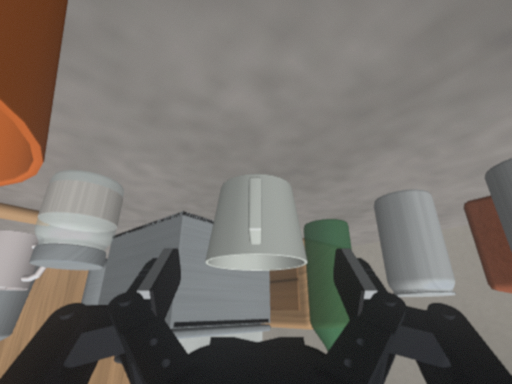

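Lug centred at x≈255, predicted 256. I'll advance and close.

Request:
jog_arm:
  motion:
    - [[0,0,0,0.9,0,0,0],[0,0,0,0.9,0,0.03,0],[0,0,0,0.9,0,0,0],[0,0,0,0,0,0,0]]

```text
time_s: 4.85
eef_pos: [0.5508, 0.0457, 0.0435]
tcp_rot: [0.153, 0.326, -0.394, 0.845]
force: [-0.7, 0.0, 0.7]
opening: 0.0852
```

Request:
jog_arm:
  motion:
    - [[0,0,0,0,0,0,255],[0,0,0,0,0,0,255],[0,0,0,0,0,0,255],[0,0,0,0,0,0,255],[0,0,0,0,0,0,255]]
  grip_force: 60

```text
time_s: 5.35
eef_pos: [0.5505, 0.0463, 0.0447]
tcp_rot: [0.153, 0.326, -0.394, 0.846]
force: [-0.3, -0.6, -0.3]
opening: 0.0119
```

Request:
jog_arm:
  motion:
    - [[0,0,0,0,0,0,255],[0,0,0,0,0,0,255],[0,0,0,0,0,0,255]]

```text
time_s: 5.65
eef_pos: [0.5508, 0.0461, 0.0447]
tcp_rot: [0.153, 0.325, -0.394, 0.846]
force: [-2.2, 2.3, 5.2]
opening: 0.0095
```

Run:
```python
from bench import bot
from h import *
s=bot.state();show(s)
p=bot.snapshot("wrist");cv2.imwrite("pics/w3.png",p["img"][:,:,::-1])
```

```text
t 5.65 pos [0.5508 0.0461 0.0447] head -49.9 elev -42.1 y [0.766 0.642 0.002] j [ 0.366  0.541 -0.793 -0.11  -0.776  1.097] F [-2.2  2.3  5.2] op 0.0095
```

View pics/w3.png

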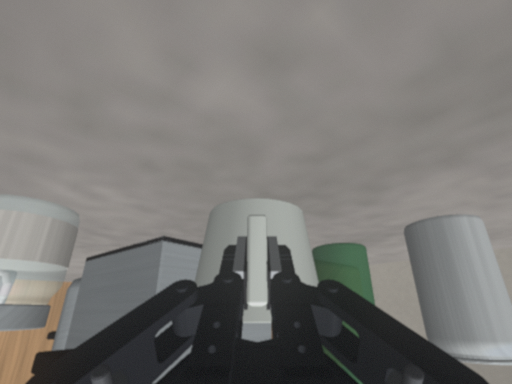

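```bash
cat >> h.py <<'E'
Pg=np.array([.5508,.0461,.0447]);Rg=ori(-50,-42)
tub0=np.array([.5904,-.0036,0])
mouth_t=Rg.inv().apply(tub0+[0,0,.085]-Pg);foot_t=Rg.inv().apply(tub0-Pg);ax_t=Rg.inv().apply([0,0,1])
E
python3 - <<'E'
from h import *
print(mouth_t,foot_t,ax_t)
for H in (0,30):
  for el in(0,):
    for ph in(0,60,80,100,120,140,150):
      for sg in(1,-1):
        Rt=ori(H,el,sg*ph);m=Rt.apply(mouth_t);a=Rt.apply(ax_t)
        low=m[2]-.053*np.sqrt(1-a[2]**2)
        print(H,sg*ph,"mouth",m.round(3),"ax",a.round(2),"tilt",np.degrees(np.arccos(a[2])).round(0),"low",low.round(3),"foot",Rt.apply(foot_t).round(3))
E
```

```text
[ 0.02024365 -0.00161118  0.07245646] [ 0.07711975 -0.00161118  0.00928915] [-6.69130606e-01 -5.55111512e-17  7.43144825e-01]
0 0 mouth [ 0.02  -0.002  0.072] ax [-0.67 -0.    0.74] tilt 42.0 low 0.037 foot [ 0.077 -0.002  0.009]
0 0 mouth [ 0.02  -0.002  0.072] ax [-0.67 -0.    0.74] tilt 42.0 low 0.037 foot [ 0.077 -0.002  0.009]
0 60 mouth [ 0.02  -0.064  0.035] ax [-0.67 -0.64  0.37] tilt 68.0 low -0.014 foot [ 0.077 -0.009  0.003]
0 -60 mouth [0.02  0.062 0.038] ax [-0.67  0.64  0.37] tilt 68.0 low -0.012 foot [0.077 0.007 0.006]
0 80 mouth [ 0.02  -0.072  0.011] ax [-0.67 -0.73  0.13] tilt 83.0 low -0.042 foot [ 0.077 -0.009  0.   ]
0 -80 mouth [0.02  0.071 0.014] ax [-0.67  0.73  0.13] tilt 83.0 low -0.038 foot [0.077 0.009 0.003]
0 100 mouth [ 0.02  -0.071 -0.014] ax [-0.67 -0.73 -0.13] tilt 97.0 low -0.067 foot [ 0.077 -0.009 -0.003]
0 -100 mouth [ 0.02   0.072 -0.011] ax [-0.67  0.73 -0.13] tilt 97.0 low -0.064 foot [ 0.077  0.009 -0.   ]
0 120 mouth [ 0.02  -0.062 -0.038] ax [-0.67 -0.64 -0.37] tilt 112.0 low -0.087 foot [ 0.077 -0.007 -0.006]
0 -120 mouth [ 0.02   0.064 -
[... 1299 characters left out ...]
t 97.0 low -0.064 foot [ 0.062  0.047 -0.   ]
30 120 mouth [ 0.049 -0.044 -0.038] ax [-0.26 -0.89 -0.37] tilt 112.0 low -0.087 foot [ 0.07   0.032 -0.006]
30 -120 mouth [-0.014  0.065 -0.035] ax [-0.9   0.22 -0.37] tilt 112.0 low -0.084 foot [ 0.062  0.046 -0.003]
30 140 mouth [ 0.04  -0.029 -0.057] ax [-0.34 -0.75 -0.57] tilt 125.0 low -0.1 foot [ 0.069  0.034 -0.008]
30 -140 mouth [-0.006  0.052 -0.054] ax [-0.82  0.08 -0.57] tilt 125.0 low -0.098 foot [ 0.063  0.045 -0.006]
30 150 mouth [ 0.035 -0.02  -0.064] ax [-0.39 -0.66 -0.64] tilt 130.0 low -0.104 foot [ 0.068  0.036 -0.009]
30 -150 mouth [-0.001  0.043 -0.062] ax [-0.77 -0.01 -0.64] tilt 130.0 low -0.103 foot [ 0.064  0.044 -0.007]
```

Request:
jog_arm:
  motion:
    - [[0,0,0,-0.13,0,0.15,255],[0,0,0,-0.27,0,0.3,255],[0,0,0,-0.4,0,0.45,255],[0,0,0,-0.47,0,0.52,255],[0,0,0,-0.6,0,0.67,255]]

```text
time_s: 6.2
eef_pos: [0.5496, 0.045, 0.1283]
tcp_rot: [0.152, 0.327, -0.395, 0.845]
force: [0.0, -0.0, -0.9]
opening: 0.0092
```

Request:
jog_arm:
  motion:
    - [[0,0,0,-0.6,0,0.67,255],[0,0,0,-0.6,0,0.67,255],[0,0,0,-0.47,0,0.52,255]]

```text
time_s: 6.5
eef_pos: [0.5505, 0.0449, 0.205]
tcp_rot: [0.153, 0.326, -0.394, 0.846]
force: [0.3, 0.0, -1.1]
opening: 0.0092
```

Run:
```python
from bench import bot
from h import *
s=bot.state();show(s)
p=bot.snapshot("wrist");cv2.imwrite("pics/w4.png",p["img"][:,:,::-1])
plan(s,[.52,.40,.23],ori(30,-42),16)
```

```text
t 6.5 pos [0.5505 0.0449 0.205 ] head -49.9 elev -42.2 y [0.767 0.642 0.002] j [ 0.363  0.235 -0.645  0.342 -0.775  1.094] F [ 0.3  0.  -1.1] op 0.0092
total turn [-53.7  -0.1  59.3] shift [-0.03051361  0.35509721  0.0250298 ]
max 0.74
[-0.42, -0.0, 0.46, -0.48, 0.43, -0.37]
[-0.42, -0.0, 0.46, -0.46, 0.48, -0.34]
[-0.42, -0.0, 0.46, -0.42, 0.53, -0.31]
[-0.42, -0.0, 0.46, -0.39, 0.57, -0.28]
[-0.42, -0.0, 0.46, -0.35, 0.61, -0.25]
[-0.42, -0.0, 0.46, -0.31, 0.64, -0.21]
[-0.42, -0.0, 0.46, -0.27, 0.67, -0.17]
[-0.42, -0.0, 0.46, -0.22, 0.7, -0.13]
[-0.42, -0.0, 0.46, -0.18, 0.72, -0.09]
[-0.42, -0.0, 0.46, -0.13, 0.73, -0.05]
[-0.42, -0.0, 0.46, -0.08, 0.74, -0.0]
[-0.42, -0.0, 0.46, -0.03, 0.74, 0.04]
[-0.42, -0.0, 0.46, 0.01, 0.74, 0.08]
[-0.42, -0.0, 0.46, 0.06, 0.73, 0.13]
[-0.42, -0.0, 0.46, 0.11, 0.72, 0.17]
[-0.42, -0.0, 0.46, 0.15, 0.7, 0.21]
```

View pics/w4.png

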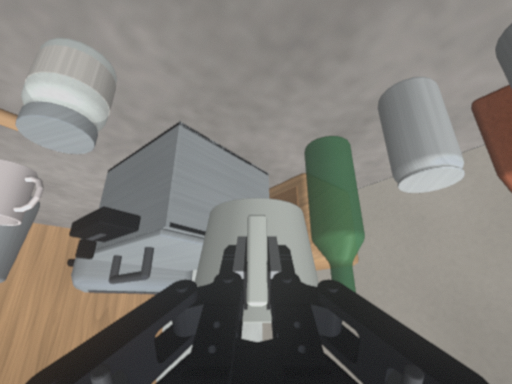

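The tub is lifted and has not moved in the grip: it sits at the same pixels as before the lift.

Request:
jog_arm:
  motion:
    - [[-0.42,0,0.46,-0.48,0.43,-0.37,255],[-0.42,0,0.46,-0.46,0.48,-0.34,255],[-0.42,0,0.46,-0.42,0.53,-0.31,255],[-0.42,0,0.46,-0.39,0.57,-0.28,255],[-0.42,0,0.46,-0.35,0.61,-0.25,255]]

```text
time_s: 7.05
eef_pos: [0.5408, 0.1568, 0.2106]
tcp_rot: [0.077, 0.352, -0.201, 0.911]
force: [0.4, -0.1, -1.0]
opening: 0.0091
```

Request:
jog_arm:
  motion:
    - [[-0.42,0,0.46,-0.31,0.64,-0.21,255],[-0.42,0,0.46,-0.27,0.67,-0.17,255],[-0.42,0,0.46,-0.22,0.7,-0.13,255],[-0.42,0,0.46,-0.18,0.72,-0.09,255],[-0.42,0,0.46,-0.13,0.73,-0.05,255]]

```text
time_s: 7.55
eef_pos: [0.5312, 0.2675, 0.2182]
tcp_rot: [-0.001, 0.361, -0.0, 0.933]
force: [-0.8, 0.3, -2.0]
opening: 0.0093
```

Request:
jog_arm:
  motion:
    - [[-0.42,0,0.46,-0.08,0.74,0,255],[-0.42,0,0.46,-0.03,0.74,0.04,255],[-0.42,0,0.46,0.01,0.74,0.08,255],[-0.42,0,0.46,0.06,0.73,0.13,255],[-0.42,0,0.46,0.11,0.72,0.17,255]]

```text
time_s: 8.05
eef_pos: [0.5223, 0.3783, 0.2257]
tcp_rot: [-0.08, 0.352, 0.2, 0.911]
force: [-0.6, 0.0, -2.5]
opening: 0.0093
```

Request:
jog_arm:
  motion:
    - [[-0.42,0,0.46,0.15,0.7,0.21,255],[0,0,0,0,0,0,255]]

```text
time_s: 8.25
eef_pos: [0.5215, 0.4008, 0.228]
tcp_rot: [-0.094, 0.348, 0.239, 0.902]
force: [-0.2, -0.1, -0.8]
opening: 0.0096
```

Run:
```python
from bench import bot
from h import *
s=bot.state();show(s)
plan(s,[.538,.442,.19],ori(30,0),7)
```

```text
t 8.25 pos [0.5215 0.4008 0.228 ] head 29.6 elev -42.3 y [-0.497  0.868 -0.003] j [ 0.56   0.105 -0.844 -0.211 -0.032  0.025] F [-0.2 -0.1 -0.8] op 0.0096
total turn [  0.1 -42.3   0.3] shift [ 0.01651553  0.04123125 -0.03800441]
max 0.76
[0.0, -0.76, 0.01, 0.24, 0.13, -0.02]
[0.0, -0.76, 0.01, 0.24, 0.13, -0.05]
[0.0, -0.76, 0.01, 0.23, 0.13, -0.07]
[0.0, -0.76, 0.01, 0.23, 0.13, -0.1]
[0.0, -0.76, 0.01, 0.21, 0.13, -0.12]
[0.0, -0.76, 0.01, 0.2, 0.13, -0.14]
[0.0, -0.76, 0.01, 0.18, 0.13, -0.16]
```

Request:
jog_arm:
  motion:
    - [[0,-0.76,0.01,0.24,0.13,-0.02,255],[0,-0.76,0.01,0.24,0.13,-0.05,255],[0,-0.76,0.01,0.23,0.13,-0.07,255],[0,-0.76,0.01,0.23,0.13,-0.1,255],[0,-0.76,0.01,0.21,0.13,-0.12,255]]

```text
time_s: 8.75
eef_pos: [0.5339, 0.4231, 0.203]
tcp_rot: [-0.046, 0.169, 0.253, 0.951]
force: [1.2, 0.2, -2.3]
opening: 0.0093
```

Request:
jog_arm:
  motion:
    - [[0,-0.76,0.01,0.2,0.13,-0.14,255],[0,-0.76,0.01,0.18,0.13,-0.16,255],[0,0,0,0,0,0,255]]

```text
time_s: 9.05
eef_pos: [0.5378, 0.4315, 0.1846]
tcp_rot: [-0.03, 0.11, 0.256, 0.96]
force: [0.4, 0.4, -3.4]
opening: 0.0095
```

Run:
```python
from bench import bot
from h import *
s=bot.state();show(s)
p=bot.snapshot("scene");cv2.imwrite("pics/s5.png",p["img"][:,:,::-1])
p=bot.snapshot("top");cv2.imwrite("pics/t5.png",p["img"][:,:,::-1])
```

```text
t 9.05 pos [0.5378 0.4315 0.1846] head 29.9 elev -13.1 y [-0.499  0.867 -0.002] j [ 0.611  0.775 -1.208 -1.755 -0.087  0.018] F [ 0.4  0.4 -3.4] op 0.0095
```

View pics/s5.png

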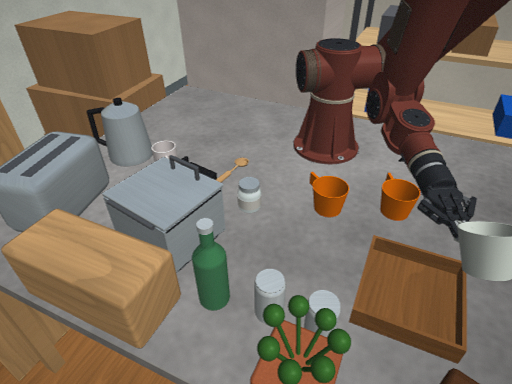

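View pics/t5.png

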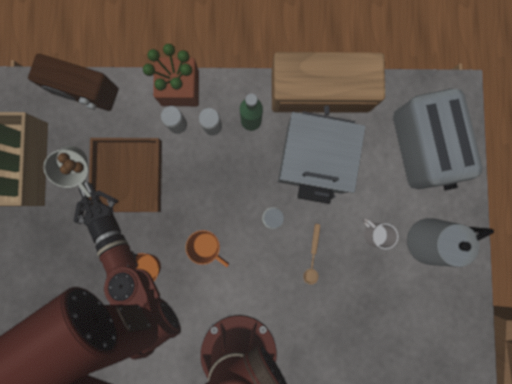

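Run:
```python
from bench import bot
from h import *
s=bot.state();p=bot.snapshot("top")
Rc=R.from_quat(s["tcp_rot"]);m=s["eef_pos"]+Rc.apply(mouth_t);print("mouth",m,proj(p,[m]))
print(hit(p,[[67,168]],m[2]), hit(p,[[92,139],[160,139],[158,212],[90,212]],.05))
for el in(-13,-5):
  for ph in(80,100,120,140,160,175):
    Rt=ori(30,el,ph);mm=Rt.apply(mouth_t);a=Rt.apply(ax_t)
    print(el,ph,mm.round(3),a.round(2),np.degrees(np.arccos(a[2])).round(),"low",(mm[2]-.053*np.sqrt(1-a[2]**2)).round(3))
```

```text
mouth [0.57026851 0.44887564 0.25652949] [[ 67.3042459  168.91884457]]
[[0.57272269 0.44975791 0.25652949]] [[0.69252773 0.47400191 0.05      ]
 [0.69316651 0.25597344 0.05      ]
 [0.45718494 0.25833306 0.05      ]
 [0.45754005 0.47336034 0.05      ]]
-13 80 [ 0.055 -0.051  0.006] [-0.17 -0.95  0.28] 74.0 low -0.045
-13 100 [ 0.05  -0.053 -0.018] [-0.22 -0.97  0.02] 89.0 low -0.071
-13 120 [ 0.041 -0.048 -0.041] [-0.32 -0.93 -0.21] 102.0 low -0.093
-13 140 [ 0.029 -0.036 -0.06 ] [-0.44 -0.8  -0.4 ] 114.0 low -0.108
-13 160 [ 0.015 -0.018 -0.071] [-0.57 -0.62 -0.53] 122.0 low -0.116
-13 175 [ 0.005 -0.002 -0.075] [-0.68 -0.47 -0.57] 125.0 low -0.119
-5 80 [ 0.054 -0.051  0.009] [-0.2  -0.96  0.19] 79.0 low -0.043
-5 100 [ 0.052 -0.052 -0.016] [-0.22 -0.97 -0.07] 94.0 low -0.069
-5 120 [ 0.046 -0.045 -0.039] [-0.28 -0.91 -0.31] 108.0 low -0.09
-5 140 [ 0.036 -0.032 -0.058] [-0.38 -0.77 -0.51] 121.0 low -0.104
-5 160 [ 0.024 -0.013 -0.07 ] [-0.5  -0.58 -0.64] 130.0 low -0.111
-5 175 [ 0.014  0.003 -0.074] [-0.6  -0.42 -0.68] 133.0 low -0.113
```

Request:
jog_arm:
  motion:
    - [[0.5,0,0,0,0,0,255],[0.9,0,0,0,0,0,255],[0.9,0,0,0,0,0,255],[0.9,0,0,0,0,0,255],[0.9,0,0,0,0,0,255]]

```text
time_s: 9.7
eef_pos: [0.5398, 0.4333, 0.1987]
tcp_rot: [0.247, 0.171, 0.218, 0.929]
force: [-0.1, -0.1, -2.2]
opening: 0.0093
```

Request:
jog_arm:
  motion:
    - [[0.9,0,0,0,0,0,255],[0.9,0,0,0,0,0,255],[0.9,0,0,0,0,0,255],[0.9,0,0,0,0,0,255],[0.9,0,0,0,0,0,255]]

```text
time_s: 10.2
eef_pos: [0.5398, 0.4333, 0.1988]
tcp_rot: [0.522, 0.23, 0.155, 0.807]
force: [-0.0, -0.2, -1.7]
opening: 0.0093
```

Request:
jog_arm:
  motion:
    - [[0.7,0,0,0,0,0,255],[0.7,0,0,0,0,0,255],[0.7,0,0,0,0,0,255],[0.7,0,0,0,0,0,255],[0.7,0,0,0,0,0,255]]

```text
time_s: 10.7
eef_pos: [0.5398, 0.4333, 0.1988]
tcp_rot: [0.701, 0.26, 0.095, 0.657]
force: [-0.6, -0.1, -0.7]
opening: 0.009
```

Request:
jog_arm:
  motion:
    - [[0.9,0,0,0,0,0,255],[0.9,0,0,0,0,0,255],[0.9,0,0,0,0,0,255],[0.9,0,0,0,0,0,255],[0.9,0,0,0,0,0,255]]

```text
time_s: 11.2
eef_pos: [0.5399, 0.4333, 0.199]
tcp_rot: [0.87, 0.276, 0.01, 0.408]
force: [-0.4, 0.0, -0.9]
opening: 0.0094
```

Request:
jog_arm:
  motion:
    - [[0,0,0,0,0,0,255],[0,0,0,0,0,0,255],[0,0,0,0,0,0,255]]

```text
time_s: 11.5
eef_pos: [0.5394, 0.4333, 0.1959]
tcp_rot: [0.868, 0.277, 0.01, 0.412]
force: [0.6, -0.2, -1.6]
opening: 0.0093
```

Run:
```python
from bench import bot
from h import *
s=bot.state();show(s)
a=R.from_quat(s["tcp_rot"]).apply(ax_t);print(a)
p=bot.snapshot("top");a=p["img"][:,:,::-1]
b=bot.snapshot("scene")["img"][:,:,::-1]
cv2.imwrite("pics/a6.png",np.hstack([cv2.resize(a[120:250,30:180],None,fx=2.6,fy=2.6),cv2.resize(b[200:330,340:490],None,fx=2.6,fy=2.6)]))
```

```text
t 11.5 pos [0.5394 0.4333 0.1959] head 30.0 elev -12.2 y [ 0.473 -0.507  0.72 ] j [ 0.611  0.756 -1.207 -1.748 -0.085  2.332] F [ 0.6 -0.2 -1.6] op 0.0093
[-0.3842412  -0.85448804 -0.34958388]
```

View pics/a6.png

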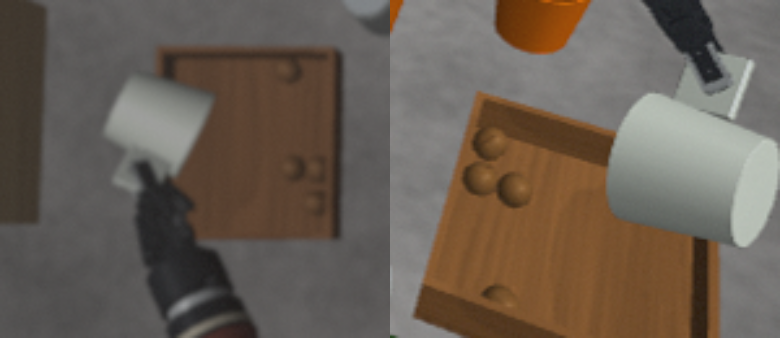

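All four walnuts are in the tray: in the top crop at (288,70), (293,168), (317,168) and (317,205), and the scene view shows the same four. I'll roll back and return the tub.

Request:
jog_arm:
  motion:
    - [[-0.6,0,0,0,0,0,255],[-1,0,0,0,0,0,255],[-1,0,0,0,0,0,255],[-1,0,0,0,0,0,255],[-1,0,0,0,0,0,255]]

```text
time_s: 12.1
eef_pos: [0.539, 0.4331, 0.1934]
tcp_rot: [0.692, 0.261, 0.096, 0.666]
force: [0.5, -0.0, -1.6]
opening: 0.0093
```

Request:
jog_arm:
  motion:
    - [[-1,0,0,0,0,0,255],[-1,0,0,0,0,0,255],[-1,0,0,0,0,0,255],[-1,0,0,0,0,0,255],[-1,0,0,0,0,0,255]]

```text
time_s: 12.6
eef_pos: [0.539, 0.4331, 0.1935]
tcp_rot: [0.422, 0.212, 0.179, 0.863]
force: [-0.3, -0.5, -1.2]
opening: 0.0092
```

Request:
jog_arm:
  motion:
    - [[-1,0,0,0,0,0,255],[-1,0,0,0,0,0,255],[-1,0,0,0,0,0,255],[-1,0,0,0,0,0,255],[-1,0,0,0,0,0,255]]

```text
time_s: 13.1
eef_pos: [0.539, 0.4331, 0.1934]
tcp_rot: [0.102, 0.138, 0.241, 0.955]
force: [0.1, 0.4, -0.9]
opening: 0.0092
```

Request:
jog_arm:
  motion:
    - [[-1,0,0,0,0,0,255],[-1,0,0,0,0,0,255],[0,0,0,0,0,0,255]]

```text
time_s: 13.4
eef_pos: [0.539, 0.4332, 0.1935]
tcp_rot: [-0.03, 0.104, 0.258, 0.96]
force: [0.2, -0.0, -0.3]
opening: 0.0094
```

Run:
```python
from bench import bot
from h import *
s=bot.state();show(s)
plan(s,[.53,.35,.25],ori(30,-42),5)
s["eef_pos"]=np.array([.53,.35,.25]);s["tcp_rot"]=ori(30,-42).as_quat()
plan(s,[.5508,.0461,.20],ori(-50,-42),15)
```

```text
t 13.4 pos [0.539  0.4332 0.1935] head 30.0 elev -12.4 y [-0.502  0.865 -0.005] j [ 0.611  0.76  -1.207 -1.75  -0.085  0.014] F [ 0.2 -0.  -0.3] op 0.0094
total turn [ 0.3 29.6  0. ] shift [-0.00899923 -0.08316238  0.05648357]
max 0.74
[0.01, 0.74, 0.0, -0.4, -0.45, 0.29]
[0.01, 0.74, 0.0, -0.43, -0.45, 0.25]
[0.01, 0.74, 0.0, -0.45, -0.45, 0.21]
[0.01, 0.74, 0.0, -0.47, -0.45, 0.16]
[0.01, 0.74, 0.0, -0.49, -0.45, 0.11]
total turn [ 53.5  -0.  -59.5] shift [ 0.0208 -0.3039 -0.05  ]
max 0.68
[0.45, -0.0, -0.5, -0.15, -0.61, -0.28]
[0.45, -0.0, -0.5, -0.1, -0.63, -0.24]
[0.45, -0.0, -0.5, -0.06, -0.65, -0.2]
[0.45, -0.0, -0.5, -0.01, -0.67, -0.16]
[0.45, -0.0, -0.5, 0.03, -0.67, -0.12]
[0.45, -0.0, -0.5, 0.08, -0.68, -0.08]
[0.45, -0.0, -0.5, 0.13, -0.67, -0.04]
[0.45, -0.0, -0.5, 0.17, -0.66, 0.01]
[0.45, -0.0, -0.5, 0.22, -0.65, 0.05]
[0.45, -0.0, -0.5, 0.26, -0.63, 0.09]
[0.45, -0.0, -0.5, 0.3, -0.6, 0.12]
[0.45, -0.0, -0.5, 0.35, -0.57, 0.16]
[0.45, -0.0, -0.5, 0.38, -0.53, 0.2]
[0.45, -0.0, -0.5, 0.42, -0.49, 0.23]
[0.45, -0.0, -0.5, 0.45, -0.45, 0.26]
```

Request:
jog_arm:
  motion:
    - [[0,0.74,0,-0.4,-0.45,0.29,255],[0,0.74,0,-0.43,-0.45,0.25,255],[0,0.74,0,-0.45,-0.45,0.21,255],[0,0.74,0,-0.47,-0.45,0.16,255],[0,0.74,0,-0.49,-0.45,0.11,255]]

```text
time_s: 13.9
eef_pos: [0.5376, 0.3798, 0.2253]
tcp_rot: [-0.073, 0.268, 0.248, 0.928]
force: [0.2, 1.0, -1.8]
opening: 0.0092
```

Run:
```python
from bench import bot
from h import *
s=bot.state();show(s)
```

```text
t 13.9 pos [0.5376 0.3798 0.2253] head 29.9 elev -32.3 y [-0.499  0.866 -0.002] j [ 0.492  0.166 -1.039 -0.641  0.025 -0.019] F [ 0.2  1.  -1.8] op 0.0092
```

Request:
jog_arm:
  motion:
    - [[0,0.4,0,-0.4,-0.45,0.1,255],[0,0.4,0,-0.4,-0.45,0.1,255],[0,0.4,0,0,0,0,255],[0,0,0,0,0,0,255]]

```text
time_s: 14.3
eef_pos: [0.5392, 0.3493, 0.2465]
tcp_rot: [-0.093, 0.342, 0.241, 0.904]
force: [-0.5, 0.1, -0.4]
opening: 0.0089
```

Run:
```python
from bench import bot
from h import *
s=bot.state();show(s)
plan(s,[.5508,.0461,.20],ori(-50,-42),15)
```

```text
t 14.3 pos [0.5392 0.3493 0.2465] head 29.7 elev -41.5 y [-0.499  0.867 -0.004] j [ 0.426  0.039 -0.869 -0.182  0.069 -0.067] F [-0.5  0.1 -0.4] op 0.0089
total turn [ 53.3   0.6 -59.5] shift [ 0.01158257 -0.30315267 -0.04649653]
max 0.67
[0.44, 0.0, -0.5, -0.16, -0.6, -0.29]
[0.44, 0.0, -0.5, -0.12, -0.62, -0.25]
[0.44, 0.0, -0.5, -0.08, -0.64, -0.21]
[0.44, 0.0, -0.5, -0.03, -0.66, -0.17]
[0.44, 0.0, -0.5, 0.01, -0.67, -0.13]
[0.44, 0.0, -0.5, 0.06, -0.67, -0.09]
[0.44, 0.0, -0.5, 0.11, -0.67, -0.04]
[0.44, 0.0, -0.5, 0.15, -0.66, -0.0]
[0.44, 0.0, -0.5, 0.2, -0.65, 0.04]
[0.44, 0.0, -0.5, 0.24, -0.63, 0.08]
[0.44, 0.0, -0.5, 0.29, -0.61, 0.12]
[0.44, 0.0, -0.5, 0.33, -0.58, 0.15]
[0.44, 0.0, -0.5, 0.37, -0.54, 0.19]
[0.44, 0.0, -0.5, 0.4, -0.5, 0.22]
[0.44, 0.0, -0.5, 0.43, -0.46, 0.25]
```

Request:
jog_arm:
  motion:
    - [[0.44,0,-0.5,-0.16,-0.6,-0.29,255],[0.44,0,-0.5,-0.12,-0.62,-0.25,255],[0.44,0,-0.5,-0.08,-0.64,-0.21,255],[0.44,0,-0.5,-0.03,-0.66,-0.17,255],[0.44,0,-0.5,0.01,-0.67,-0.13,255]]

```text
time_s: 14.8
eef_pos: [0.5406, 0.2472, 0.2267]
tcp_rot: [-0.013, 0.354, 0.025, 0.935]
force: [-0.4, -0.2, -0.7]
opening: 0.0093
```

Request:
jog_arm:
  motion:
    - [[0.44,0,-0.5,0.06,-0.67,-0.09,255],[0.44,0,-0.5,0.11,-0.67,-0.04,255],[0.44,0,-0.5,0.15,-0.66,0,255],[0.44,0,-0.5,0.2,-0.65,0.04,255],[0.44,0,-0.5,0.24,-0.63,0.08,255]]

```text
time_s: 15.3
eef_pos: [0.5452, 0.1467, 0.2122]
tcp_rot: [0.069, 0.346, -0.191, 0.916]
force: [-1.0, 0.1, -1.7]
opening: 0.009
```

Request:
jog_arm:
  motion:
    - [[0.44,0,-0.5,0.29,-0.61,0.12,255],[0.44,0,-0.5,0.33,-0.58,0.15,255],[0.44,0,-0.5,0.37,-0.54,0.19,255],[0.44,0,-0.5,0.4,-0.5,0.22,255],[0.44,0,-0.5,0.43,-0.46,0.25,255]]

```text
time_s: 15.8
eef_pos: [0.5499, 0.0459, 0.1977]
tcp_rot: [0.147, 0.319, -0.397, 0.848]
force: [-0.5, 0.4, -1.9]
opening: 0.0093
```

Request:
jog_arm:
  motion:
    - [[0,0,0,0,0,0,255],[0,0,0,0,0,0,255]]

```text
time_s: 16.0
eef_pos: [0.5502, 0.0465, 0.198]
tcp_rot: [0.145, 0.32, -0.395, 0.849]
force: [0.5, 0.1, 0.0]
opening: 0.0095
```

Run:
```python
from bench import bot
from h import *
s=bot.state();show(s)
p=bot.snapshot("wrist");cv2.imwrite("pics/w7.png",p["img"][:,:,::-1])
plan(s,Pg+[0,0,.006],Rg,8)
```

```text
t 16.0 pos [0.5502 0.0465 0.198 ] head -50.1 elev -41.1 y [ 0.764  0.646 -0.007] j [ 0.376  0.254 -0.657  0.314 -0.797  1.095] F [0.5 0.1 0. ] op 0.0095
total turn [0.4 0.9 0.1] shift [ 0.00057645 -0.00044394 -0.14734516]
max 0.46
[0.01, 0.01, 0.0, 0.41, 0.0, -0.46]
[0.01, 0.01, 0.0, 0.41, 0.0, -0.46]
[0.01, 0.01, 0.0, 0.41, 0.0, -0.46]
[0.01, 0.01, 0.0, 0.41, 0.0, -0.46]
[0.01, 0.01, 0.0, 0.41, 0.0, -0.46]
[0.01, 0.01, 0.0, 0.41, 0.0, -0.46]
[0.01, 0.01, 0.0, 0.41, 0.0, -0.46]
[0.01, 0.01, 0.0, 0.41, 0.0, -0.46]
```

View pics/w7.png

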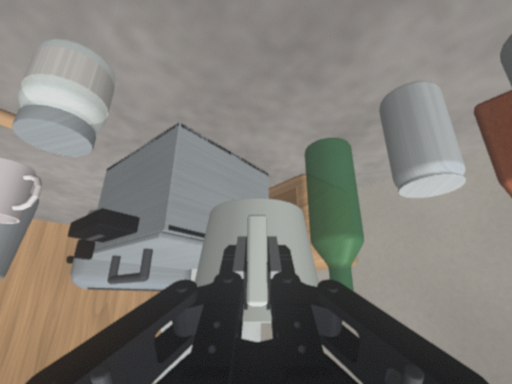

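Request:
jog_arm:
  motion:
    - [[0.01,0.02,0,0.41,0,-0.46,255],[0.01,0.02,0,0.41,0,-0.46,255],[0.01,0.02,0,0.41,0,-0.46,255],[0.01,0.02,0,0.41,0,-0.46,255],[0.01,0.02,0,0.41,0,-0.46,255]]

```text
time_s: 16.55
eef_pos: [0.5501, 0.0464, 0.1064]
tcp_rot: [0.151, 0.324, -0.395, 0.846]
force: [0.1, -0.8, -0.4]
opening: 0.0094
```

Request:
jog_arm:
  motion:
    - [[0,0.01,0,0.41,0,-0.46,255],[0,0.01,0,0.41,0,-0.46,255],[0,0,0,0.35,0,-0.38,255],[0,0,0,0,0,0,255]]

```text
time_s: 16.95
eef_pos: [0.549, 0.0457, 0.0529]
tcp_rot: [0.15, 0.326, -0.395, 0.845]
force: [-0.8, 1.8, -0.4]
opening: 0.0092
```

Run:
```python
from bench import bot
from h import *
s=bot.state();show(s)
print(rel(s,Pg,Rg))
```

```text
t 16.95 pos [0.549  0.0457 0.0529] head -50.2 elev -42.1 y [ 0.766  0.643 -0.004] j [ 0.368  0.522 -0.788 -0.081 -0.779  1.098] F [-0.8  1.8 -0.4] op 0.0092
(array([ 0.14456968, -0.10768209,  0.14856843]), array([ 6.12142893,  1.65998838, -5.46428042]))
```

Request:
jog_arm:
  motion:
    - [[0,0,0,0.09,0,-0.1,255],[0,0,0,0.07,0,-0.08,255],[0,0,0,0,0,0,255],[0,0,0,0,0,0,255]]

```text
time_s: 17.35
eef_pos: [0.5508, 0.0457, 0.0479]
tcp_rot: [0.151, 0.325, -0.395, 0.846]
force: [0.1, 0.1, -1.4]
opening: 0.0093
```

Run:
```python
from bench import bot
from h import *
s=bot.state();show(s)
```

```text
t 17.35 pos [0.5508 0.0457 0.0479] head -50.1 elev -42.0 y [ 0.767  0.641 -0.001] j [ 0.367  0.535 -0.789 -0.097 -0.78   1.099] F [ 0.1  0.1 -1.4] op 0.0093
```

Request:
jog_arm:
  motion:
    - [[0,0,0,0.05,0,-0.06,255],[0,0,0,0,0,0,255],[0,0,0,0,0,0,255]]

```text
time_s: 17.65
eef_pos: [0.5504, 0.0456, 0.045]
tcp_rot: [0.151, 0.325, -0.396, 0.846]
force: [-0.7, 0.1, -0.7]
opening: 0.0092
```

Request:
jog_arm:
  motion:
    - [[0,0,0,0.03,0,-0.03,255],[0,0,0,0,0,0,255],[0,0,0,0,0,0,255]]

```text
time_s: 17.95
eef_pos: [0.5509, 0.0455, 0.0445]
tcp_rot: [0.151, 0.324, -0.396, 0.846]
force: [-3.6, 0.5, 5.4]
opening: 0.0094
```

Contact is 5.4 N upward, the same as at the grasp, so the tub is seated. I'll release and back out along the tool axis.

Request:
jog_arm:
  motion:
    - [[0,0,0,0,0,0,150],[0,0,0,0,0,0,100],[0,0,0,0,0,0,0],[0,0,0,0,0,0,0],[0,0,0,0,0,0,0]]

```text
time_s: 18.45
eef_pos: [0.5505, 0.0455, 0.0437]
tcp_rot: [0.151, 0.325, -0.396, 0.846]
force: [0.1, 0.2, -0.0]
opening: 0.0804
```

Request:
jog_arm:
  motion:
    - [[0,0,0,-0.4,0,0,0],[0,0,0,-0.9,0,0,0],[0,0,0,-0.9,0,0,0],[0,0,0,-0.9,0,0,0],[0,0,0,-0.9,0,0,0]]

```text
time_s: 18.95
eef_pos: [0.4928, 0.1145, 0.1249]
tcp_rot: [0.151, 0.325, -0.396, 0.846]
force: [-0.4, 0.4, -0.2]
opening: 0.0853
```

Run:
```python
from bench import bot
from h import *
s=bot.state();show(s)
p=bot.snapshot("wrist");q=bot.snapshot("top")
cv2.imwrite("pics/w8.png",np.vstack([p["img"][:,:,::-1][150:384],cv2.resize(q["img"][:,:,::-1][90:230,60:380],(512,224))]))
```

```text
t 18.95 pos [0.4928 0.1145 0.1249] head -50.2 elev -42.0 y [ 0.767  0.641 -0.001] j [ 0.562  0.386 -0.687  0.352 -0.828  1.372] F [-0.4  0.4 -0.2] op 0.0853
```

View pics/w8.png

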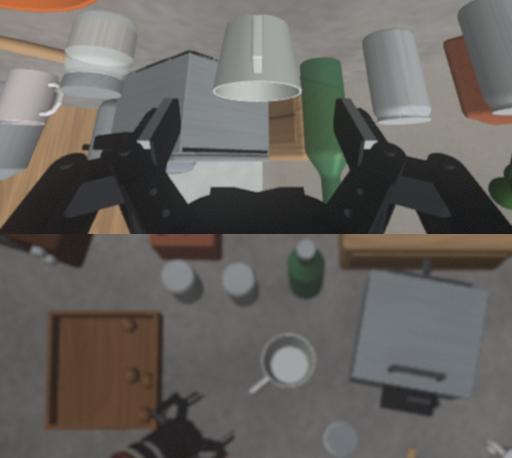

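The tub stands empty and upright, with its rim at (288,360) in the lower panel and four nuts in the tray. Next is the bar.

```bash
cat >> h.py <<'E'
yaw=np.radians(-9.8);bx=np.array([np.cos(yaw),np.sin(yaw),0]);by=np.array([-np.sin(yaw),np.cos(yaw),0])
hinge=np.array([.7345,-.2675,.151])
def barp(th,dy=0):
    a=np.arctan2(46,180)+th;r=np.hypot(.18,.046)
    return hinge-bx*r*np.cos(a)+np.array([0,0,r*np.sin(a)])+dy*by
def obin(L):
    x=np.array([0,0,-1.]);return R.from_matrix(np.c_[x,bx,np.cross(x,bx)])*R.from_rotvec([0,0,np.radians(L)])
E
python3 - <<'E'
from bench import bot
from h import *
s=bot.state();show(s);print(barp(0))
plan(s,[.47,.03,.29],obin(0),9)
s["eef_pos"]=np.array([.47,.03,.29]);s["tcp_rot"]=obin(0).as_quat()
plan(s,barp(0,.008)+[-.0,0,.06],obin(0),10)
E
```

```text
t 19.05 pos [0.4938 0.1161 0.126 ] head -49.9 elev -42.0 y [0.766 0.643 0.002] j [ 0.564  0.385 -0.686  0.351 -0.828  1.371] F [ 0.   0.5 -0.4] op 0.0856
[ 0.55712658 -0.23686229  0.197     ]
total turn [ 46.8  44.8 -20.9] shift [-0.02378807 -0.08606564  0.16398946]
max 0.65
[0.65, 0.62, -0.29, -0.27, -0.27, 0.58]
[0.65, 0.62, -0.29, -0.31, -0.23, 0.57]
[0.65, 0.62, -0.29, -0.35, -0.19, 0.57]
[0.65, 0.62, -0.29, -0.39, -0.16, 0.55]
[0.65, 0.62, -0.29, -0.43, -0.12, 0.53]
[0.65, 0.62, -0.29, -0.47, -0.1, 0.5]
[0.65, 0.62, -0.29, -0.51, -0.07, 0.46]
[0.65, 0.62, -0.29, -0.55, -0.05, 0.42]
[0.65, 0.62, -0.29, -0.58, -0.04, 0.38]
total turn [0. 0. 0.] shift [ 0.08848825 -0.25897903 -0.033     ]
max 0.8
[0.0, 0.0, 0.0, 0.11, 0.44, 0.8]
[0.0, 0.0, 0.0, 0.11, 0.44, 0.8]
[0.0, 0.0, 0.0, 0.11, 0.44, 0.8]
[0.0, 0.0, 0.0, 0.11, 0.44, 0.8]
[0.0, 0.0, 0.0, 0.11, 0.44, 0.8]
[0.0, 0.0, 0.0, 0.11, 0.44, 0.8]
[0.0, 0.0, 0.0, 0.11, 0.44, 0.8]
[0.0, 0.0, 0.0, 0.11, 0.44, 0.8]
[0.0, 0.0, 0.0, 0.11, 0.44, 0.8]
[0.0, 0.0, 0.0, 0.11, 0.44, 0.8]
```

Request:
jog_arm:
  motion:
    - [[0.65,0.62,-0.29,-0.27,-0.27,0.58,0],[0.65,0.62,-0.29,-0.31,-0.23,0.57,0],[0.65,0.62,-0.29,-0.35,-0.19,0.57,0],[0.65,0.62,-0.29,-0.39,-0.16,0.55,0],[0.65,0.62,-0.29,-0.43,-0.12,0.53,0]]

```text
time_s: 19.55
eef_pos: [0.4808, 0.066, 0.216]
tcp_rot: [0.385, 0.415, -0.499, 0.656]
force: [0.6, 0.4, -0.7]
opening: 0.0854
```

Request:
jog_arm:
  motion:
    - [[0.65,0.62,-0.29,-0.47,-0.1,0.5,0],[0.65,0.62,-0.29,-0.51,-0.07,0.46,0],[0.65,0.62,-0.29,-0.55,-0.05,0.42,0],[0.65,0.62,-0.29,-0.58,-0.04,0.38,0],[0,0,0,0,0,0,0]]

```text
time_s: 20.05
eef_pos: [0.4721, 0.0252, 0.29]
tcp_rot: [-0.543, -0.452, 0.543, -0.454]
force: [-0.0, -0.1, 0.3]
opening: 0.0853
```

Run:
```python
from bench import bot
from h import *
s=bot.state();show(s)
plan(s,barp(0,.008)+[-.0,0,.06],obin(0),10)
```

```text
t 20.05 pos [0.4721 0.0252 0.29  ] head -52.6 elev -89.8 y [ 0.984 -0.18   0.003] j [-0.1    0.161 -0.167  1.24  -0.003  1.652] F [-0.  -0.1  0.3] op 0.0853
total turn [-0.6  0.1 -0.2] shift [ 0.08642557 -0.2542287  -0.03302458]
max 0.79
[-0.01, 0.0, -0.0, 0.11, 0.44, 0.78]
[-0.01, 0.0, -0.0, 0.11, 0.43, 0.78]
[-0.01, 0.0, -0.0, 0.11, 0.43, 0.78]
[-0.01, 0.0, -0.0, 0.11, 0.43, 0.78]
[-0.01, 0.0, -0.0, 0.11, 0.43, 0.78]
[-0.01, 0.0, -0.0, 0.11, 0.43, 0.78]
[-0.01, 0.0, -0.0, 0.11, 0.43, 0.78]
[-0.01, 0.0, -0.0, 0.11, 0.43, 0.78]
[-0.01, 0.0, -0.0, 0.11, 0.43, 0.79]
[-0.01, 0.0, -0.0, 0.11, 0.43, 0.79]
```

Request:
jog_arm:
  motion:
    - [[-0.01,0,0,0.11,0.43,0.78,0],[-0.01,0,0,0.11,0.43,0.78,0],[-0.01,0,0,0.11,0.43,0.78,0],[-0.01,0,0,0.11,0.43,0.78,0],[-0.01,0,0,0.11,0.43,0.78,0]]

```text
time_s: 20.55
eef_pos: [0.5139, -0.0989, 0.2712]
tcp_rot: [-0.538, -0.456, 0.541, -0.458]
force: [0.5, 0.6, -0.2]
opening: 0.0853
```

Request:
jog_arm:
  motion:
    - [[-0.01,0,0,0,0.43,0.78,0],[-0.01,0,0,0,0.43,0.78,0],[-0.01,0,0,0,0.43,0.78,0],[-0.01,0,0,0,0.43,0.78,0],[0,0,0,0,0,0,0]]

```text
time_s: 21.05
eef_pos: [0.5498, -0.2013, 0.2711]
tcp_rot: [-0.537, -0.457, 0.541, -0.459]
force: [-0.0, -0.2, -0.9]
opening: 0.0852
```

Run:
```python
from bench import bot
from h import *
s=bot.state();show(s)
p=bot.snapshot("wrist");a=np.ascontiguousarray(p["img"][:,:,::-1])
tab=hinge-.225*bx-.045*by;tab[2]=.172
pts=[barp(0,-.039),barp(0,.039),tab+.011*bx-.005*by,tab-.011*bx-.005*by,tab-.011*bx+.005*by,tab+.011*bx+.005*by]
uv=projw(p,s,np.array(pts));print(uv.round(1))
cv2.imwrite("pics/w9.png",a)
for q in uv: cv2.circle(a,tuple(int(v) for v in q.round()),2,(0,0,255),-1)
cv2.imwrite("pics/w9m.png",cv2.resize(a[:,100:420],(800,600)) if 0 else cv2.resize(a,(768,576)))
print(rel(s,barp(0,.008)+[0,0,-.0187],obin(0)))
```

```text
t 21.05 pos [ 0.5498 -0.2013  0.2711] head -108.8 elev -89.6 y [ 0.987 -0.161 -0.001] j [-0.472  0.392  0.097  1.275 -0.006  1.26 ] F [-0.  -0.2 -0.9] op 0.0852
[[269.4 275. ]
 [271.7 197.8]
 [235.7 268.9]
 [214.7 268.7]
 [214.3 260.5]
 [235.6 260.7]]
(array([0.52212434, 0.34820799, 0.05671986]), array([92.93114725, 13.12894469, 25.3338722 ]))
```

View pics/w9m.png

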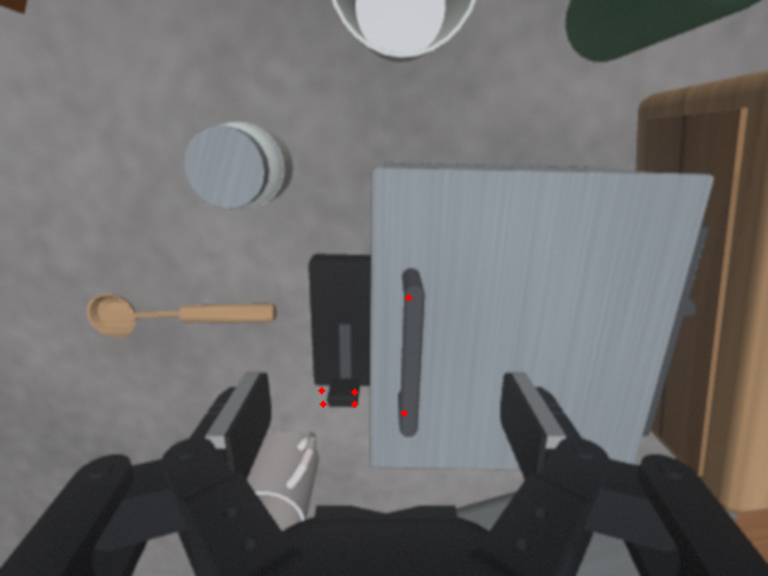

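The bar shows at (413,272–433) in the enlarged view, and my prediction is about 7 px to the left. I'll shift the bin estimate 4 mm along +x.

Request:
jog_arm:
  motion:
    - [[0.06,0.04,0,0.3,0.57,0.84,0],[0,0,0,0.8,0,0,0],[0,0,0,0.8,0,0,0],[0,0,0,0.8,0,0,0],[0,0,0,0,0,0,0]]

```text
time_s: 21.6
eef_pos: [0.5598, -0.2242, 0.1887]
tcp_rot: [-0.54, -0.459, 0.541, -0.454]
force: [-0.3, 0.5, 0.3]
opening: 0.0851
```

```bash
sed -i 's/hinge=np.array.*/hinge=np.array([.7385,-.2682,.151])/' h.py
python3 - <<'E'
from bench import bot
from h import *
s=bot.state();show(s)
print(rel(s,barp(0,.008)+[0,0,-.0187],obin(0)))
p=bot.snapshot("wrist");cv2.imwrite("pics/w10.png",p["img"][:,:,::-1])
E
```

```text
t 21.6 pos [ 0.5598 -0.2242  0.1887] head 146.9 elev -89.6 y [ 0.986 -0.167 -0.006] j [-5.020e-01  4.690e-01  1.000e-03  1.109e+00  1.000e-03  1.237e+00] F [-0.3  0.5  0.3] op 0.0851
(array([ 0.16955106, -0.15196969,  0.35143498]), array([10.32068279,  3.62870286,  5.00995885]))
```

View pics/w10.png

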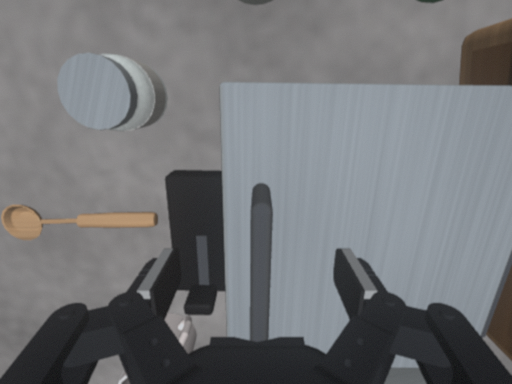

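Request:
jog_arm:
  motion:
    - [[0,0,0.04,0.33,0.12,0.15,0],[0,0,0,0,0,0,255],[0,0,0,0,0,0,255],[0,0,0,0,0,0,255],[0,0,0,0,0,0,255]]
  grip_force: 30

```text
time_s: 22.15
eef_pos: [0.5649, -0.2314, 0.1829]
tcp_rot: [0.542, 0.454, -0.539, 0.457]
force: [0.4, 1.0, -0.1]
opening: 0.0281
```

Request:
jog_arm:
  motion:
    - [[0,0,0,0,0,0,255],[0,0,0,0,0,0,255],[0,0,0,0,0,0,255],[0,0,0,0,0,0,255]]

```text
time_s: 22.55
eef_pos: [0.561, -0.2306, 0.1827]
tcp_rot: [-0.541, -0.456, 0.541, -0.455]
force: [-16.9, 2.6, 13.3]
opening: 0.0104
```

Run:
```python
from bench import bot
from h import *
s=bot.state();show(s)
p=bot.snapshot("wrist");cv2.imwrite("pics/w11.png",p["img"][:,:,::-1])
```

```text
t 22.55 pos [ 0.561  -0.2306  0.1827] head 148.7 elev -89.9 y [ 0.985 -0.17  -0.001] j [-0.511  0.475 -0.005  1.092  0.     1.231] F [-16.9   2.6  13.3] op 0.0104
```

View pics/w11.png

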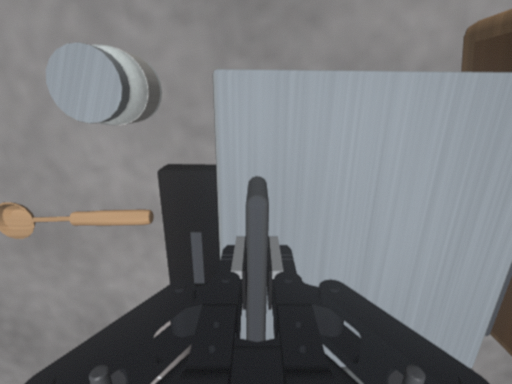

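The bar is held. I'll relieve the side load and tug up gently.

Request:
jog_arm:
  motion:
    - [[0,0,0,-0.1,-0.1,0,255],[0,0,0,-0.1,0,0,255],[0,0,0,0,0,0,255]]

```text
time_s: 22.9
eef_pos: [0.5624, -0.231, 0.1889]
tcp_rot: [0.542, 0.454, -0.539, 0.457]
force: [3.1, -0.2, -2.6]
opening: 0.011
```

Request:
jog_arm:
  motion:
    - [[0,0,0,-0.1,0,0,255],[0,0,0,0,0,0,255]]

```text
time_s: 23.1
eef_pos: [0.5625, -0.2309, 0.1901]
tcp_rot: [0.542, 0.455, -0.539, 0.457]
force: [9.0, -3.4, -16.2]
opening: 0.0109
```

Request:
jog_arm:
  motion:
    - [[0,0,0,-0.1,0.02,0,255],[0,0,0,0,0,0,255]]

```text
time_s: 23.3
eef_pos: [0.5626, -0.2307, 0.1918]
tcp_rot: [0.542, 0.455, -0.539, 0.456]
force: [9.6, -3.4, -24.8]
opening: 0.0108
```

Run:
```python
from bench import bot
from h import *
s=bot.state();show(s)
p=bot.snapshot("scene");a=p["img"][:,:,::-1]
cv2.imwrite("pics/s12.png",cv2.resize(a[140:290,95:305],None,fx=3.8,fy=3.8,interpolation=cv2.INTER_CUBIC))
```

```text
t 23.3 pos [ 0.5626 -0.2307  0.1918] head 21.6 elev -89.8 y [ 0.986 -0.169  0.004] j [-0.511  0.469  0.009  1.108  0.003  1.229] F [  9.6  -3.4 -24.8] op 0.0108
```

View pics/s12.png

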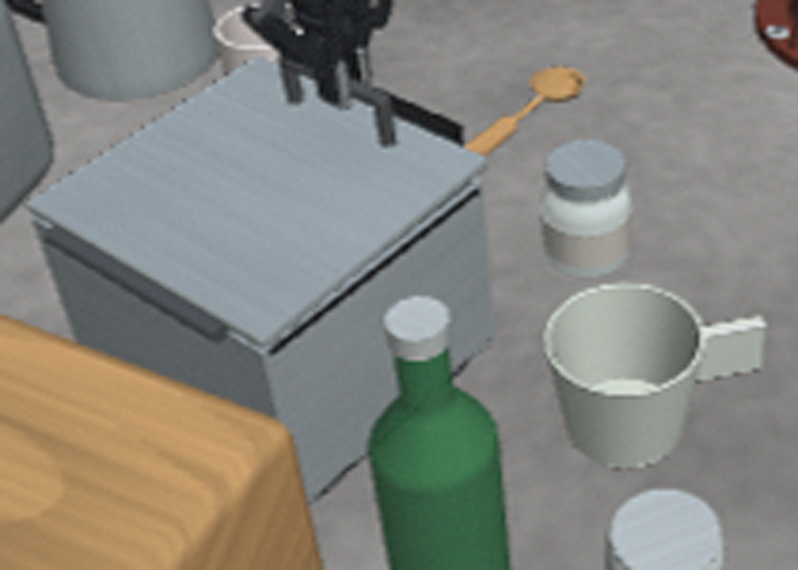

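The tug shows the lid is caught: the front corner rose about 5 mm, then it stopped with the pull at 25 N. I'll lower it and let go.

Request:
jog_arm:
  motion:
    - [[0,0,0,0.2,0,0,255],[0,0,0,0.17,0,0,255],[0,0,0,0,0,0,255]]

```text
time_s: 23.65
eef_pos: [0.561, -0.2305, 0.1845]
tcp_rot: [0.542, 0.455, -0.54, 0.457]
force: [-7.8, 3.1, 11.2]
opening: 0.0107
```

Request:
jog_arm:
  motion:
    - [[0,0,0,0,0,0,0],[0,0,0,0,0,0,0],[0,0,0,0,0,0,0],[0,0,0,0,0,0,0],[0,0,0,0,0,0,0]]

```text
time_s: 24.15
eef_pos: [0.5624, -0.2309, 0.1832]
tcp_rot: [0.542, 0.455, -0.539, 0.457]
force: [0.3, 0.6, 0.3]
opening: 0.0815
```

Request:
jog_arm:
  motion:
    - [[0,0,0,-0.9,0,0,0],[0,0,0,-0.9,0,0,0],[0,0,0,-0.6,0,0,255],[0,0,0,0,0,0,255]]

```text
time_s: 24.55
eef_pos: [0.5632, -0.2315, 0.2579]
tcp_rot: [0.543, 0.453, -0.539, 0.458]
force: [0.7, 0.0, -0.5]
opening: 0.059
```

```bash
sed -i 's/hinge=np.array.*/hinge=np.array([.7375,-.2690,.151])/' h.py
python3 - <<'E'
from bench import bot
from h import *
s=bot.state();show(s)
p=bot.snapshot("wrist");a=np.ascontiguousarray(p["img"][:,:,::-1])
tab=hinge-.225*bx-.045*by;tab[2]=.172
pts=[barp(0,-.039),barp(0,.039),tab+.011*bx-.005*by,tab-.011*bx-.005*by,tab-.011*bx+.005*by,tab+.011*bx+.005*by]
uv=projw(p,s,np.array(pts));print(uv.round(1))
for q in uv: cv2.circle(a,tuple(int(v) for v in q.round()),1,(0,0,255),-1)
cv2.imwrite("pics/w13m.png",cv2.resize(a,(768,576)))
t=hinge-.229*bx-.090*by;t[2]=s["eef_pos"][2];print(rel(s,t,obin(0)))
E
```

```text
t 24.55 pos [ 0.5632 -0.2315  0.2579] head -12.8 elev -89.5 y [ 0.986 -0.169  0.009] j [-0.512  0.435  0.129  1.256  0.003  1.229] F [ 0.7  0.  -0.5] op 0.059
[[253.1 259. ]
 [252.7 171.7]
 [218.1 254.6]
 [195.3 254.7]
 [194.6 245.6]
 [217.6 245.5]]
(array([ 0.07545628,  0.02840284, -0.54315023]), array([ -0.43447187, -50.97725039,  97.17106311]))
```

View pics/w13m.png

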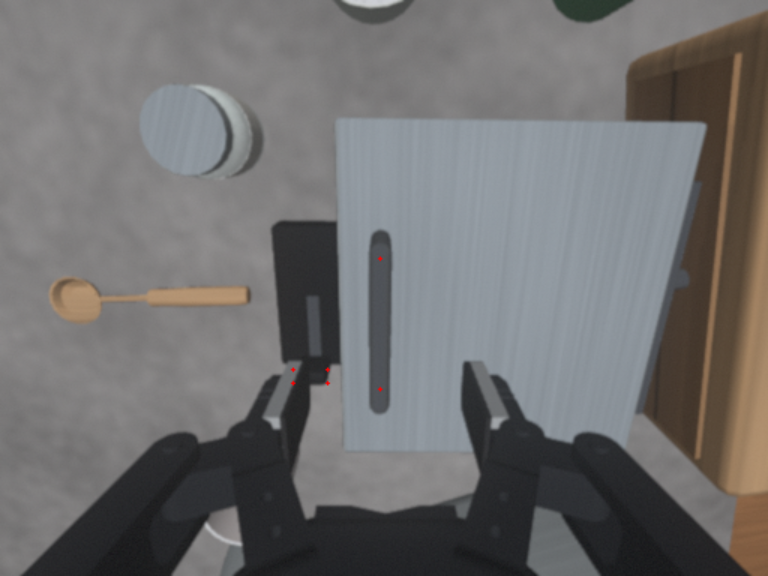

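Request:
jog_arm:
  motion:
    - [[0,0,0,0,-0.34,0.65,255],[0,0,0,0,-0.34,0.65,255],[0,0,0,0,-0.34,0.65,255],[0,0,0,0,-0.34,0.65,255],[0,0,-0.07,0,-0.34,0.65,255]]

```text
time_s: 25.1
eef_pos: [0.494, -0.3186, 0.2535]
tcp_rot: [-0.54, -0.458, 0.541, -0.454]
force: [0.1, -0.2, 0.5]
opening: 0.0001
```

Request:
jog_arm:
  motion:
    - [[0,0,0,0.8,0,0,255],[0,0,0,0.9,0,0,255],[0,0,0,0.9,0,0,255],[0,0,0,0,0,0,255]]

```text
time_s: 25.5
eef_pos: [0.4924, -0.3163, 0.1724]
tcp_rot: [-0.539, -0.46, 0.542, -0.452]
force: [-0.6, 0.5, 1.2]
opening: 0.0001
```

Run:
```python
from bench import bot
from h import *
s=bot.state();show(s)
p=bot.snapshot("wrist");a=np.ascontiguousarray(p["img"][:,:,::-1])
t=hinge-.229*bx-.090*by;t[2]=.153;print(rel(s,t,obin(0)))
tab=hinge-.225*bx-.045*by;tab[2]=.172
pts=[tab+.011*bx-.005*by,tab-.011*bx-.005*by,tab-.011*bx+.005*by,tab+.011*bx+.005*by]
uv=projw(p,s,np.array(pts))
for q in uv: cv2.circle(a,tuple(int(v) for v in q.round()),1,(0,0,255),-1)
cv2.imwrite("pics/w14m.png",cv2.resize(a,(768,576)))
```

```text
t 25.5 pos [ 0.4924 -0.3163  0.1724] head 146.8 elev -89.3 y [ 0.986 -0.169 -0.011] j [-6.950e-01  4.510e-01 -7.200e-02  1.060e+00 -1.000e-03  1.046e+00] F [-0.6  0.5  1.2] op 0.0001
(array([ 0.06580269, -0.28245395,  0.65148426]), array([19.35270633,  4.72328492,  1.75463362]))
```

View pics/w14m.png

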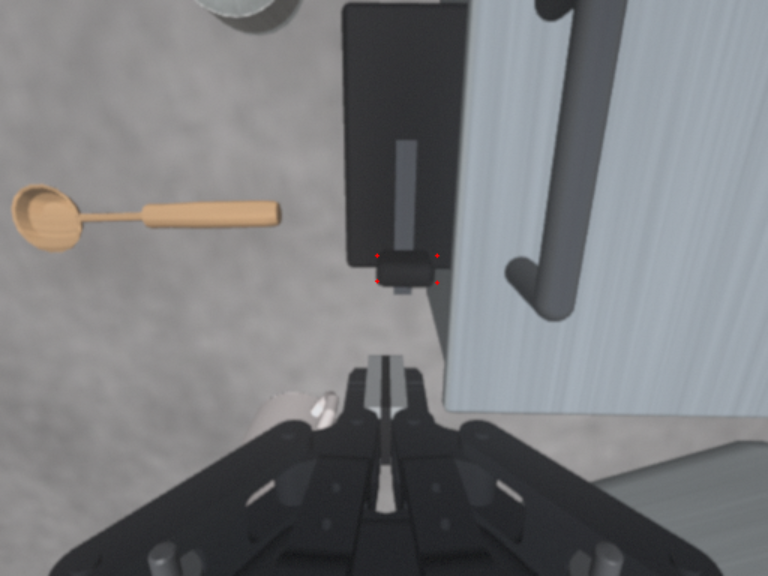

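Request:
jog_arm:
  motion:
    - [[0,0,0.08,0.33,0.14,0,255],[0,0,0,0.32,0,0,255],[0,0,0,0,0,0,255]]

```text
time_s: 25.85
eef_pos: [0.4986, -0.3186, 0.1569]
tcp_rot: [0.542, 0.455, -0.539, 0.457]
force: [-0.1, 1.0, -0.1]
opening: 0.0006
```

Request:
jog_arm:
  motion:
    - [[0,0,0,0,0,-0.4,255],[0,0,0,0,0,-0.4,255],[0,0,0,0,0,-0.2,255],[0,0,0,0,0,0,255]]

```text
time_s: 26.25
eef_pos: [0.5045, -0.2881, 0.1579]
tcp_rot: [0.542, 0.455, -0.538, 0.458]
force: [0.6, 0.3, -0.6]
opening: -0.0
```

Run:
```python
from bench import bot
from h import *
s=bot.state();show(s)
d=s["eef_pos"]-hinge;print("bin xy",d@bx,d@by)
```

```text
t 26.25 pos [ 0.5045 -0.2881  0.1579] head -2.3 elev -89.6 y [ 0.986 -0.167  0.007] j [-0.647  0.439 -0.131  0.994  0.004  1.092] F [ 0.6  0.3 -0.6] op -0.0
bin xy -0.2263716276550951 -0.05850904858041586
```

Request:
jog_arm:
  motion:
    - [[0,0,0,0.1,0,-0.2,255],[0,0,0,0,0,-0.2,255],[0,0,0,0,0,-0.2,255],[0,0,0,0,0,0,255]]

```text
time_s: 26.65
eef_pos: [0.5073, -0.2714, 0.1545]
tcp_rot: [0.542, 0.454, -0.539, 0.458]
force: [0.8, -2.6, 0.8]
opening: 0.0
```

Request:
jog_arm:
  motion:
    - [[0,0,0,0,0,-0.15,255],[0,0,0,0,0,0,255]]

```text
time_s: 26.85
eef_pos: [0.5074, -0.2711, 0.1547]
tcp_rot: [-0.541, -0.452, 0.542, -0.459]
force: [-4.0, -20.7, -4.8]
opening: 0.0004
```

Run:
```python
from bench import bot
from h import *
s=bot.state();show(s)
d=s["eef_pos"]-hinge;print("bin xy",d@bx,d@by)
p=bot.snapshot("wrist");cv2.imwrite("pics/w15.png",p["img"][:,:,::-1])
```

```text
t 26.85 pos [ 0.5074 -0.2711  0.1547] head -58.0 elev -89.4 y [ 0.985 -0.171  0.007] j [-0.616  0.43  -0.156  0.976 -0.004  1.127] F [ -4.  -20.7  -4.8] op 0.0004
bin xy -0.22636426320649577 -0.04125646607336882
```

View pics/w15.png

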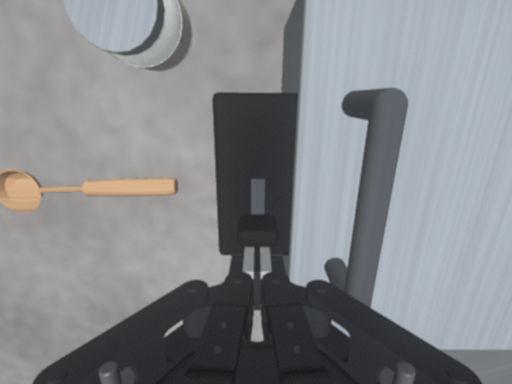

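The push stopped hard at about 21 mm of tab travel. I'll back off, rise and check the tab.

Request:
jog_arm:
  motion:
    - [[0,0,0,0,0,0.5,255],[0,0,0,0,0,0.5,255],[0,0,0,-0.9,0,0,255],[0,0,0,-0.9,0,0,0],[0,0,0,-0.9,0,0,0]]

```text
time_s: 27.4
eef_pos: [0.5018, -0.2969, 0.2361]
tcp_rot: [0.543, 0.455, -0.539, 0.457]
force: [-0.1, 0.6, -0.3]
opening: 0.0289
```

Request:
jog_arm:
  motion:
    - [[0,0,0,-0.6,0,0,0],[0,0,0,0,0,0,0]]

```text
time_s: 27.6
eef_pos: [0.5031, -0.2977, 0.256]
tcp_rot: [0.543, 0.453, -0.538, 0.459]
force: [-0.2, -0.2, 0.4]
opening: 0.0577
```

Run:
```python
from bench import bot
from h import *
s=bot.state();show(s)
p=bot.snapshot("wrist");a=np.ascontiguousarray(p["img"][:,:,::-1])
for dy in(0,.018,.022):
  tab=hinge-.225*bx-(.045-dy)*by;tab[2]=.172
  uv=projw(p,s,np.array([tab-.005*by,tab+.005*by]));print(dy,uv.round(1))
for q in uv: cv2.circle(a,tuple(int(v) for v in q.round()),1,(0,0,255),-1)
cv2.imwrite("pics/w16m.png",cv2.resize(a,(768,576)))
plan(s,barp(0,.008)+[0,0,.06],obin(0),5)
```

```text
t 27.6 pos [ 0.5031 -0.2977  0.256 ] head -10.1 elev -89.4 y [ 0.986 -0.169  0.01 ] j [-0.662  0.387  0.05   1.225  0.005  1.079] F [-0.2 -0.2  0.4] op 0.0577
0 [[256.3 180.3]
 [256.3 169.1]]
0.018 [[256.3 159.9]
 [256.3 148.1]]
0.022 [[256.3 155.2]
 [256.3 143.3]]
total turn [ 0.1  0.  -0.6] shift [0.05842409 0.06724403 0.00104982]
max 0.51
[0.0, 0.0, -0.01, -0.0, 0.31, -0.51]
[0.0, 0.0, -0.01, -0.0, 0.31, -0.51]
[0.0, 0.0, -0.01, -0.01, 0.31, -0.51]
[0.0, 0.0, -0.01, -0.01, 0.31, -0.51]
[0.0, 0.0, -0.01, -0.01, 0.31, -0.51]
```

View pics/w16m.png

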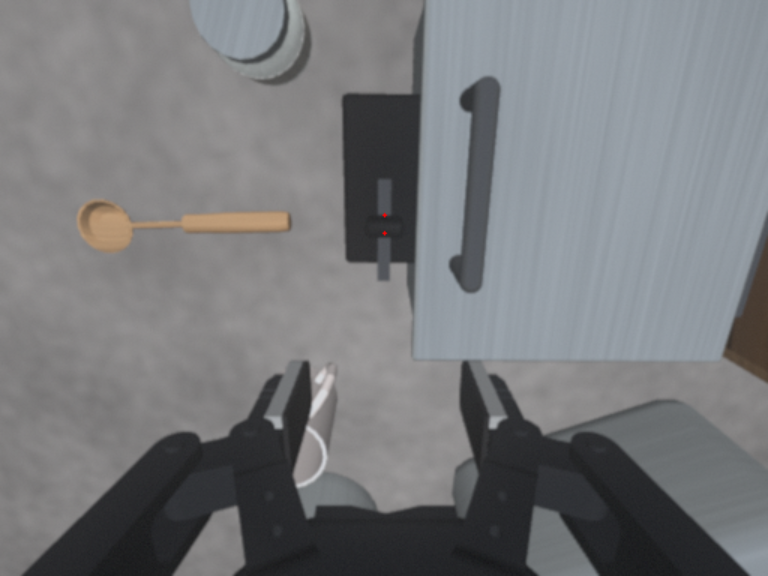

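The tab sits at (385,225), matching the 22 mm prediction. I'll regrip the bar.

Request:
jog_arm:
  motion:
    - [[0,0,-0.01,0,0.31,-0.51,0],[0,0,-0.01,0,0.31,-0.51,0],[0,0,-0.01,0,0.31,-0.51,0],[0,0,-0.01,0,0.31,-0.51,0],[0,0,-0.01,0,0.31,-0.51,0]]

```text
time_s: 28.15
eef_pos: [0.5608, -0.2284, 0.2523]
tcp_rot: [0.541, 0.457, -0.541, 0.455]
force: [0.1, -0.5, 0.4]
opening: 0.0851
```

Request:
jog_arm:
  motion:
    - [[0,0,0,0.8,0,0,0],[0,0,0,0.9,0,0,0],[0,0,0,0.8,0,0,0],[0,0,0,0,0,0,0]]

```text
time_s: 28.55
eef_pos: [0.5588, -0.2277, 0.1748]
tcp_rot: [-0.54, -0.459, 0.541, -0.453]
force: [-0.4, -0.9, -0.2]
opening: 0.0853
```

Run:
```python
from bench import bot
from h import *
s=bot.state();show(s)
print(rel(s,np.array([.5624,-.2309,.180]),obin(0)))
```

```text
t 28.55 pos [ 0.5588 -0.2277  0.1748] head 142.6 elev -89.6 y [ 0.986 -0.169 -0.007] j [-5.090e-01  4.800e-01 -2.000e-02  1.079e+00  1.000e-03  1.232e+00] F [-0.4 -0.9 -0.2] op 0.0853
(array([ 0.07868375, -0.20567401,  0.39341497]), array([-5.25452052,  4.07265583,  2.56904098]))
```

Request:
jog_arm:
  motion:
    - [[0,0,0.05,-0.15,0.1,0.08,0],[0,0,0,0,0,0,255],[0,0,0,0,0,0,255],[0,0,0,0,0,0,255],[0,0,0,0,0,0,255]]
  grip_force: 30

```text
time_s: 29.05
eef_pos: [0.5636, -0.2321, 0.1837]
tcp_rot: [0.542, 0.454, -0.539, 0.458]
force: [0.1, -0.0, 0.5]
opening: 0.0282
```

Request:
jog_arm:
  motion:
    - [[0,0,0,0,0,0,255],[0,0,0,0,0,0,255],[0,0,0,0,0,0,255],[0,0,0,0,0,0,255]]

```text
time_s: 29.45
eef_pos: [0.5608, -0.2315, 0.1834]
tcp_rot: [0.541, 0.455, -0.54, 0.456]
force: [-12.0, 1.9, 9.5]
opening: 0.0107
```

Run:
```python
from bench import bot
from h import *
s=bot.state();show(s)
off=s["eef_pos"]-barp(0,.008);print("offset",off)
# arc: bar path, tool lean L=0.4*theta ; TCP = bar + |g|*toolx
n=20;thf=np.radians(62)
g=np.array([.0187,0,0]); g[0]=-off[2]
Rc=R.from_quat(s["tcp_rot"]);P=s["eef_pos"].copy();Rp=Rc
corr=s["eef_pos"]-(barp(0,.008)+obin(0).apply(g))
for i in range(1,n+1):
    th=thf*i/n;L=0.45*np.degrees(th)
    Rn=obin(L);Pn=barp(th,.008)+Rn.apply(g)+corr*(1-i/n)
    sh=Rp.inv().apply(Pn-P)*1e3/30;rv=np.degrees((Rp.inv()*Rn).as_rotvec())/8
    print(i,np.r_[rv,sh].round(2).tolist(),Pn.round(3));P=Pn;Rp=Rn
```

```text
t 29.45 pos [ 0.5608 -0.2315  0.1834] head 11.5 elev -89.9 y [ 0.986 -0.17   0.002] j [-5.130e-01  4.730e-01 -8.000e-03  1.089e+00  1.000e-03  1.229e+00] F [-12.    1.9   9.5] op 0.0107
offset [-0.00068436 -0.00105143 -0.01360851]
1 [0.0, -0.01, 0.16, -0.32, 0.1, -0.0] [ 0.564 -0.232  0.193]
2 [0.0, 0.0, 0.17, -0.31, 0.13, -0.0] [ 0.567 -0.233  0.203]
3 [-0.0, -0.0, 0.17, -0.3, 0.15, -0.0] [ 0.572 -0.233  0.212]
4 [0.0, 0.0, 0.17, -0.29, 0.18, -0.0] [ 0.576 -0.234  0.221]
5 [-0.0, 0.0, 0.17, -0.28, 0.2, -0.0] [ 0.581 -0.235  0.23 ]
6 [0.0, 0.0, 0.17, -0.26, 0.22, -0.0] [ 0.587 -0.236  0.239]
7 [0.0, 0.0, 0.17, -0.25, 0.24, -0.0] [ 0.593 -0.237  0.247]
8 [-0.0, -0.0, 0.17, -0.23, 0.26, -0.0] [ 0.599 -0.238  0.255]
9 [0.0, -0.0, 0.17, -0.21, 0.28, -0.0] [ 0.606 -0.239  0.263]
10 [0.0, 0.0, 0.17, -0.19, 0.29, -0.0] [ 0.613 -0.24   0.27 ]
11 [-0.0, 0.0, 0.17, -0.16, 0.3, -0.0] [ 0.621 -0.241  0.277]
12 [0.0, -0.0, 0.17, -0.14, 0.32, -0.0] [ 0.629 -0.243  0.283]
13 [0.0, -0.0, 0.17, -0.12, 0.33, -0.0] [ 0.637 -0.244  0.29 ]
14 [0.0, 0.0, 0.17, -0.09, 0.33, -0.0] [ 0.645 -0.245  0.295]
15 [-0.0, 0.0, 0.17, -0.06, 0.34, -0.0] [ 0.654 -0.247  0.301]
16 [-0.0, 0.0, 0.17, -0.04, 0.34, -0.0] [ 0.663 -0.248  0.305]
17 [0.0, -0.0, 0.17, -0.01, 0.35, -0.0] [ 0.673 -0.25   0.31 ]
18 [0.0, -0.0, 0.17, 0.01, 0.35, -0.0] [ 0.682 -0.251  0.313]
19 [-0.0, 0.0, 0.17, 0.04, 0.34, -0.0] [ 0.692 -0.253  0.317]
20 [0.0, -0.0, 0.17, 0.07, 0.34, -0.0] [ 0.702 -0.255  0.319]
```

Request:
jog_arm:
  motion:
    - [[0,0,0.16,-0.32,-0.02,0,255],[0,0,0.17,-0.31,0.13,0,255],[0,0,0,0,0,0,255]]

```text
time_s: 29.75
eef_pos: [0.5673, -0.2328, 0.2038]
tcp_rot: [0.553, 0.441, -0.527, 0.471]
force: [2.1, -1.0, -3.3]
opening: 0.0105
```

Request:
jog_arm:
  motion:
    - [[0,0,0.17,-0.3,0.15,0,255],[0,0,0.17,-0.29,0.18,0,255],[0,0,0.17,-0.28,0.2,0,255]]

```text
time_s: 30.05
eef_pos: [0.5794, -0.2349, 0.2299]
tcp_rot: [0.568, 0.422, -0.511, 0.488]
force: [-3.1, -0.9, -3.4]
opening: 0.0105
```

Request:
jog_arm:
  motion:
    - [[0,0,0.17,-0.26,0.22,0,255],[0,0,0.17,-0.25,0.24,0,255],[0,0,0.17,-0.23,0.26,0,255],[0,0,0,0,0,0,255]]

```text
time_s: 30.45
eef_pos: [0.5968, -0.2381, 0.2566]
tcp_rot: [0.583, 0.401, -0.494, 0.506]
force: [-10.5, 0.6, 5.6]
opening: 0.0106
```

Run:
```python
from bench import bot
from h import *
s=bot.state();show(s)
th=np.radians(62)*8/20
print("exp",barp(th,.008)+obin(.45*62*8/20).apply([.0136,0,0]))
p=bot.snapshot("scene");a=p["img"][:,:,::-1]
cv2.imwrite("pics/s17.png",cv2.resize(a[80:290,70:330],None,fx=2.6,fy=2.6,interpolation=cv2.INTER_CUBIC))
```

```text
t 30.45 pos [ 0.5968 -0.2381  0.2566] head -9.8 elev -78.8 y [ 0.967 -0.166  0.195] j [-0.528  0.348 -0.026  1.013  0.068  1.22 ] F [-10.5   0.6   5.6] op 0.0106
exp [ 0.59945319 -0.23703671  0.25491631]
```

View pics/s17.png

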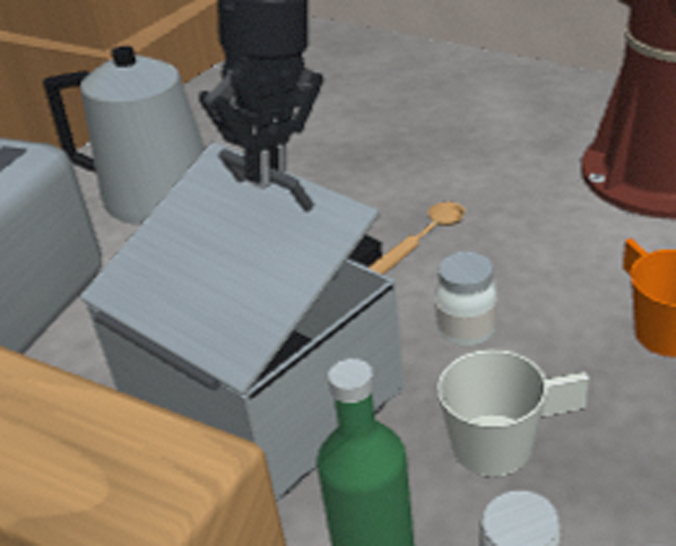

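The lid is opening freely. There's a slight forward push, so I'll trim it and continue.

Request:
jog_arm:
  motion:
    - [[0,0,0.17,-0.25,0.18,0,255],[0,0,0.17,-0.22,0.24,0,255],[0,0,0.17,-0.18,0.29,0,255],[0,0,0.17,-0.15,0.31,0,255]]

```text
time_s: 30.9
eef_pos: [0.6226, -0.2427, 0.2854]
tcp_rot: [0.601, 0.372, -0.468, 0.529]
force: [4.5, -5.2, -12.4]
opening: 0.011
```

Request:
jog_arm:
  motion:
    - [[0,0,0.17,-0.13,0.31,0,255],[0,0,0.17,-0.1,0.32,0,255],[0,0,0.17,-0.07,0.33,0,255],[0,0,0,0,0,0,255]]

```text
time_s: 31.3
eef_pos: [0.6469, -0.2471, 0.3041]
tcp_rot: [0.614, 0.35, -0.449, 0.546]
force: [-2.5, -5.6, -0.2]
opening: 0.0106
```

Run:
```python
from bench import bot
from h import *
s=bot.state();show(s)
for k in(14,15):
  print("exp",barp(np.radians(62)*k/20,.008)+obin(.45*62*k/20).apply([.0136,0,0]))
```

```text
t 31.3 pos [ 0.6469 -0.2471  0.3041] head -9.8 elev -69.1 y [ 0.921 -0.158  0.356] j [-0.529  0.299 -0.024  0.904  0.125  1.233] F [-2.5 -5.6 -0.2] op 0.0106
exp [ 0.64561161 -0.24500965  0.29528064]
exp [ 0.6544325  -0.24653329  0.30052863]
```

Request:
jog_arm:
  motion:
    - [[0,0,0.17,-0.04,0.34,0.04,255],[0,0,0.17,-0.01,0.34,0,255],[0,0,0.17,0.02,0.34,0,255],[0,0,0,0,0,0,255]]

```text
time_s: 31.7
eef_pos: [0.6746, -0.2522, 0.3165]
tcp_rot: [0.626, 0.328, -0.429, 0.562]
force: [-3.8, -0.7, 5.1]
opening: 0.0103
```

Request:
jog_arm:
  motion:
    - [[0,0,0.17,0.04,0.34,0,255],[0,0,0.17,0.06,0.34,0,255],[0,0,0.17,0.08,0.34,0,255],[0,0,0,0,0,0,255],[0,0,0,0,0,0,255]]

```text
time_s: 32.2
eef_pos: [0.7033, -0.2574, 0.324]
tcp_rot: [0.637, 0.307, -0.41, 0.576]
force: [-3.0, -2.0, 3.3]
opening: 0.0105
```

Run:
```python
from bench import bot
from h import *
s=bot.state();show(s)
for k in(19,20,21,22):
  print("exp",62*k/20,barp(np.radians(62)*k/20,.008)+obin(.45*62*k/20).apply([.0136,0,0]))
Rc=R.from_quat(s["tcp_rot"]);g=s["eef_pos"]-Rc.apply([.0136,0,0])-hinge
print("lid deg",np.degrees(np.arctan2(g[2],-(g@bx))-np.arctan2(46,180)),"r",np.hypot(g[2],g@bx))
p=bot.snapshot("scene");a=p["img"][:,:,::-1]
cv2.imwrite("pics/s18.png",a)
p=bot.snapshot("top");cv2.imwrite("pics/t18.png",p["img"][:,:,::-1])
```

```text
t 32.2 pos [ 0.7033 -0.2574  0.324 ] head -9.7 elev -61.1 y [ 0.863 -0.148  0.483] j [-0.521  0.304 -0.032  0.757  0.168  1.26 ] F [-3.  -2.   3.3] op 0.0105
exp 58.9 [ 0.69203671 -0.25302866  0.31671803]
exp 62.0 [ 0.7018838  -0.25472955  0.31950705]
exp 65.1 [ 0.71185376 -0.25645166  0.32177485]
exp 68.2 [ 0.72191806 -0.25819007  0.32351517]
lid deg 62.78888023546121 r 0.18967595959102557
```

View pics/s18.png

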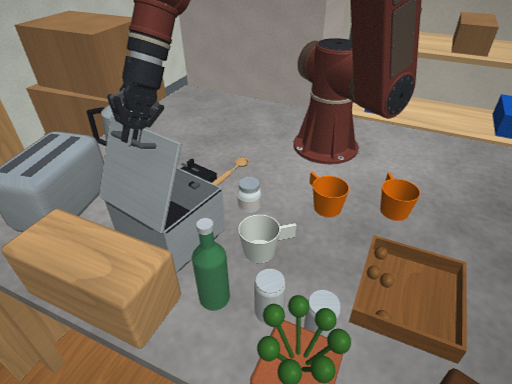

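View pics/t18.png

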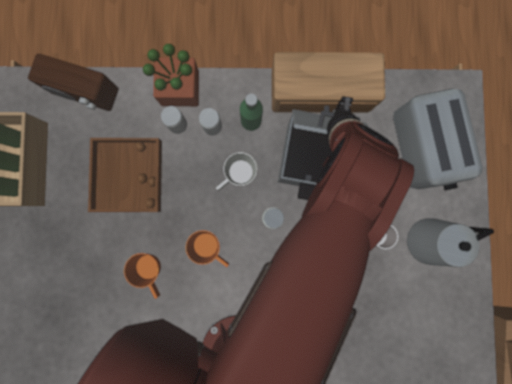

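The lid stands at about 63°, held on the bar; the tub is upright and empty, four nuts are in the tray and the bystanders are in place. I'll settle for a few rows, then hand in.

Request:
jog_arm:
  motion:
    - [[0,0,0,0,0,0,255],[0,0,0,0,0,0,255],[0,0,0,0,0,0,255],[0,0,0,0,0,0,255],[0,0,0,0,0,0,255]]

```text
time_s: 32.8
eef_pos: [0.7032, -0.2574, 0.324]
tcp_rot: [0.637, 0.307, -0.41, 0.576]
force: [-2.3, -1.9, 5.2]
opening: 0.0099
```

Run:
```python
from bench import bot
from h import *
s=bot.state();show(s)
if abs(s["eef_pos"][2]-.324)<.004 and s["opening"]>.008: print(bot.finish_job())
```

```text
t 32.8 pos [ 0.7032 -0.2574  0.324 ] head -9.7 elev -61.1 y [ 0.863 -0.148  0.483] j [-0.521  0.304 -0.032  0.757  0.168  1.26 ] F [-2.3 -1.9  5.2] op 0.0099
the job is handed in; nothing more can be done
None
```

I finished the whole sequence and handed it in at 32.8 s of the 72 s allowed; no verdict was reported.

- **Tub and walnuts:** I gripped the white tub by its lug, tipped all four walnuts into the tray and stood the empty tub back where it had been.
- **Tug and release tab:** The lid rose about 5 mm at the bar and then stopped at about 25 N of pull, so it was caught. I let it back down and pushed the tab to its end stop. In the picture its position matched the full 22 mm of travel.
- **Lid:** I lifted it by the bar to about 63° (1.09 rad), worked out from the arm's position. The gripper is still holding it at a grip setting of 30 N.

**Last checks:** The final pictures showed the tub upright and empty, four walnuts in the tray, and no visible change in the bystanders. The arm pose did not change over the last 0.6 s, and the fingers were still closed on the bar.

**Disagreements:**
- My first estimate of the bin was about 4 mm off along its x; I corrected it from the wrist picture before gripping the bar.
- The final bar-to-hinge distance came out at 190 mm against the nominal 186 mm, so the lid angle is good to a degree or two.
- The fingers read about 10 mm open on the 12 mm bar.

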